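# Index the seal turntable and stamp the square slab

## Task

Use the thumb lever of the turntable, one click at a time, to bring the square clay slab round to the fixed pointer, without touching the wheel or its clay with the robot. Then take the spring seal stamp, press its face squarely down on the middle of the square slab until the stamp is pushed fully in, and stand it back upright on its white tile; leave the other things on the bench where they are.

Things in the scene. Friction and masses are not known exactly. Their poses are not given: they have to be found in the camera images.
- square_slab (a point): centre of the top face of the square clay slab, 34 x 34 mm and 10 mm thick, stuck on the wheel 62 mm from the wheel's axis; its top is 82 mm above the bench. It is the only square one: the wheel's seven other stations carry clay discs 33 mm across and small cones, of the same clay, equally high to within 1 mm. The slab is stuck fast and turns with the wheel; square to the radius
- mark (a point): fixed point on the turntable, 82 mm above the bench and 62 mm from the wheel's axis, straight inward from the pointer (a dark steel bracket, 16 mm wide, up to 80 mm high, standing 94 to 122 mm from the axis outside the rim): where the centre of the slab's top must come. Its axes are those of the turntable: the pointer lies on the turntable's -x side, the lever on its -y side (seen from above the lever is a quarter turn counter-clockwise on from the pointer)
- wheel_axis (a point): centre of the top of the wheel, a dark round plate 180 mm across, its top 72 mm above the bench, on a fixed grey housing 144 mm across. The wheel has 8 detents, 45 degrees apart, and rests in one of them. Each full press and release of the thumb lever turns it one notch (45 degrees) counter-clockwise seen from above; it does not go back
- wheel (a joint): angle of the wheel in rad, growing counter-clockwise seen from above; 0 when the slab is at the mark. Starts 2 to 5 notches of 0.785 below 0 (now and then a little short of or past a notch; the next click sets it right)
- lever_pad (a point): centre of the upper face of the thumb lever's steel pad, 36 x 34 mm and 8 mm thick, at the end of a 12 mm round arm that sticks out from the housing; the pad's centre is 147 mm from the wheel's axis, about 65 mm above the bench when up and 31 mm when fully down. Nothing else of the turntable is above it
- thumb_lever (a joint): angle of the thumb lever in rad: 0 up, 0.44 fully pressed down (hard stop). Its horizontal hinge is 71 mm inward of the pad's centre and 20 mm below it. A spring brings it back up by itself; pressing takes 2 N at first, some 8 to 15 N over the click, more if fast. The wheel clicks over at about 0.3 and the pawl takes the next tooth only once the lever is back up at 0
- stamp_center (a point): centre, half-way up, of the loose spring seal stamp: a dark wooden square handle 24 x 24 mm with brass ends, 80 mm tall in all, about 170 g, standing upright on its round brass foot; z is its long axis, pointing up away from the foot, x and y square to the handle's flats. The slip jar and the wood block stand about 20 mm off it on the two sides along the tile's x; the sides along the tile's y are free
- stamp_face (a point): centre of the lower face of the stamp's round brass foot, 27 mm across, 40 mm below the stamp's centre when not pressed
- stamp_foot (a joint): how far the foot is pushed into the handle, in m: 0 out, 0.006 fully in; it takes 4 N to start and 8.5 N to push it fully in, and springs out again
- tile_top (a point): centre of the top of the fixed white tile on which the stamp starts and ends, 60 mm along its x, 80 mm along its y, 10 mm thick
- slip_jar: loose white lidded jar, 44 mm across, 85 mm tall, beside the tile; origin at the centre of its underside
- wood_block: loose wooden block 45 x 70 mm and 48 mm tall, beside the tile; origin at the centre of its underside
- paddle: loose flat wooden paddle, 190 mm long, lying near the tile; origin under its middle
- pot_lid: loose clay pot lid, 48 mm across, 34 mm tall, beside the lever pad; origin at the centre of its underside
- foot_weight: loose steel weight, 40 mm across, 42 mm tall, on the other side of the lever pad; origin at the centre of its underside
- teapot: loose dark clay teapot, 92 mm across the belly, 89 mm tall, with spout and handle, beyond the wheel; origin at the centre of its underside
- cup: loose clay cup, 64 mm across, 60 mm tall, on the side of the turntable opposite the lever; origin at the centre of its underside
There are look-alikes about, which are no part of the job. Leave any purple, red or turquoise look-alike of the part that bears stamp_center alone.

How it is judged:
By the outcome, as a careful person would: the job done as asked, in the order asked, and still so for the second after the job is handed in, with the robot touching nothing.
It also fails if it takes over 72 s, if anything falls off the work surface, if the arm or the gripper's body presses on something with over 40 N, if the wrist force passes 120 N, or if a joint passes its speed limit or range.

## Robot

A 6-joint arm with a two-finger parallel gripper is mounted at the origin on the work surface. World frame = base frame: x ahead of the robot, y to its left, z up, the work surface at z = 0. Lengths are in m, angles in rad, forces in N, time in s.
With the tool pointing down it reaches from about 0.3 to 0.875 m from the base axis. Payload 6.4 kg.
Tool frame: the origin (TCP) lies between the finger pads; the fingertips stand 11 mm ahead of it and the grasp point (between the pads) lies 8 mm behind it (ctrl.tcp_to_tips is the distance from the TCP to the fingertips, in m); x points along the fingers, z is the direction in which the jaws open and shut, and the axes are right-handed (so a half turn about x gives the same grasp; the last joint's range is limited). The gripper opens to 85 mm and grips with 20 to 120 N. Pads are 22 mm wide; open, the fingers measure 114 mm over their backs; the gripper's body (76 mm by 85 mm) begins 54 mm behind the grasp point. The pads swing forward as they close: fully open they stand 13 mm farther back than shut.
Start: joints at [-1.528, 0.181, 1.607, -0, 1.354, -0.206], TCP at [0.142, -0.557, 0.209] pointing down, gripper open.
Joint ranges: [-2.99, 2.99], [-0.89, 2.07], [0.3, 2.58], [-1.14, 4.28], [0, 2.63], [-3.12, 3.12]. Speed limits (rad/s): [2.57, 2.57, 3.01, 3.14, 3.14, 3.14].

## Interface

Orientations are given as a unit quaternion [w, x, y, z].
In Python, from bench import ctrl, eyes, hand_in gives the robot as it stands. The module is installed in compiled form; this text tells all that it offers.
- The arm moves only by the tool step_arm, never from a script. Its arguments are lists of equal length, an entry for each row: "xyz": the shift along the world's x, y, z in mm, a list of three; "spin": the turn about the world's z in rad; "fingers": the opening in per cent of the stroke, from 0 (shut) to 100 (fully open). A call has 1 to 10 rows; each row is the pose to reach, as a shift and turn from the pose commanded when the call began; what a row does not reach only later rows make up. A row lasts 1/10 s, in which the tool goes at most 50 mm and 8.59 degrees, less where a joint would pass 70% of its speed; a pose out of reach is approached as far as the arm can. A call with a gripper value outside its range is refused whole. The fingers move at their own pace and stop on an object; the grip force is fixed at half the most. Time passes only in rows, so rows that repeat a pose let the fingers close. It gives the time, the measured TCP pose, the force and the opening at its end, in the units of the state.
- ctrl.get_obs(): the state, without advancing time (a new reading comes with each control period).
- eyes.camera(name): name is "side" or "top" or "wrist"; returns the picture (480x640x3 uint8, red, green, blue); there is no depth.
- eyes.camera_model(name): a dict with "vertical_fov" (degrees; the focal length in pixels is half the picture's height over the tangent of half this angle, whatever the lens; pixels are square), "cx", "cy" (the principal point, pixels), "pose" (4x4, takes a point from camera to world coordinates); the wrist camera has in their place "tool_from_camera" (4x4, takes a point from camera to tool coordinates, whose origin is the TCP and whose axes are the tool frame's). Camera axes: x right, y up, looking along -z (the intrinsics and any distortion apply to the point x, -y, -z); pixel columns grow to the right and rows downward; lengths in m; the calibration is good to about 2 mm. A picture is of the moment at which its call begins: read the wrist's pose just before it. camera_model takes no time and is no camera call.
- hand_in(): hands the job in, once; it reports no verdict.
The state is a dict: "time_s": time; "q": joint angles; "dq": joint speeds; "joint_efforts": joint torques, N m; "eef_pos": TCP position; "eef_rot": TCP orientation; "wrist_force": force on the tool from outside, world axes, zero at the start; "torque": the same for the moment, N m; "opening": opening from 0.0 (shut) to 1.0 (fully open).
Only numpy, scipy, OpenCV 4.12 (cv2) and the standard library are available. Lean on these libraries where they do the work, as an engineer would, in place of code of your own. Each camera call takes 0.05 s, during which the arm holds its last target.

## Working session

There is one attempt and no reset: what is moved stays moved. The work goes in short steps, Python scripts to look and compute and a tool call to move; the robot and the scene stay as the last step left them, time stands still between calls to the robot, and variables do not carry over. Pictures are saved under pics/ and viewed, and the job is handed in when it is done.

Besides the shell and the picture viewer there is one more tool, called after "Call:" by a JSON object that holds its "method" and its "body", one argument or row to a line. step_arm: Moves the arm, as the interface text tells. Its arguments: {"type":"object","properties":{"xyz":{"type":"array"},"spin":{"type":"array"},"fingers":{"type":"array"}},"required":["xyz","spin","fingers"]}

```bash
mkdir -p pics
python3 - <<'E'
from bench import ctrl, eyes
import cv2
print(ctrl.get_obs(), ctrl.tcp_to_tips)
for n in ["top","side","wrist"]:
    im=eyes.camera(n); cv2.imwrite(f"pics/{n}0.png",im[:,:,::-1]); print(n,eyes.camera_model(n))
E
```

```text
{'time_s': 0.0, 'q': array([-1.52830704e+00,  1.81551010e-01,  1.60797326e+00, -8.05252094e-06,
        1.35378206e+00, -2.06270636e-01]), 'dq': array([ 0.00198646,  0.00073518, -0.00149186,  0.00154927,  0.00073192,
        0.00126633]), 'joint_efforts': array([-5.09381891e-05, -4.44877553e+01, -3.51339626e+01, -3.99041346e-04,
        8.85523448e-03,  3.17187897e-06]), 'eef_pos': array([ 0.14157232, -0.5567131 ,  0.20829536]), 'eef_rot': array([ 0.55777326,  0.43456722,  0.55856138, -0.43364676]), 'wrist_force': array([-0.26260077, -0.59936354, -0.04675018]), 'torque': array([-0.01617415, -0.01059929, -0.00307197]), 'opening': 0.9996224360374585} 0.011
top {'vertical_fov': 45.329626541274294, 'cx': 322.67447089815903, 'cy': 237.38431722273407, 'pose': array([[ 0.01507922,  0.9884398 , -0.15086213,  0.3943287 ],
       [-0.99956484,  0.01107621, -0.02733953, -0.02907936],
       [-0.0253525 ,  0.15120874,  0.98817669,  1.11876658],
       [ 0.        ,  0.        ,  0.        ,  1.        ]])}
side {'vertical_fov': 55.65353420909932, 'cx': 313.9750953460284, 'cy': 241.33179490188348, 'pose': array([[-0.99887572,  0.03285218, -0.0341765 ,  0.52567722],
       [-0.04690358, -0.58023994,  0.81309388,  0.83495956],
       [ 0.00688134,  0.81378274,  0.58112847,  0.67723177],
       [ 0.        ,  0.        ,  0.        ,  1.        ]])}
wrist {'vertical_fov': 71.98615474537426, 'cx': 320.04905856742766, 'cy': 238.67018073705535, 'tool_from_camera': array([[ 1.48435465e-03,  3.08607246e-01, -9.51188396e-01,
        -1.66351793e-01],
       [-7.33585945e-04,  9.51189524e-01,  3.08606467e-01,
         7.99058430e-02],
       [ 9.99998629e-01,  2.39696994e-04,  1.63829253e-03,
        -2.30366484e-04],
       [ 0.00000000e+00,  0.00000000e+00,  0.00000000e+00,
         1.00000000e+00]])}
```

View pics/top0.png

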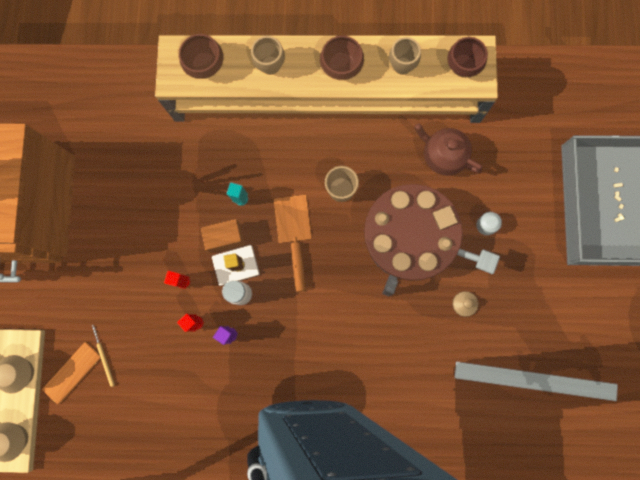

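View pics/side0.png

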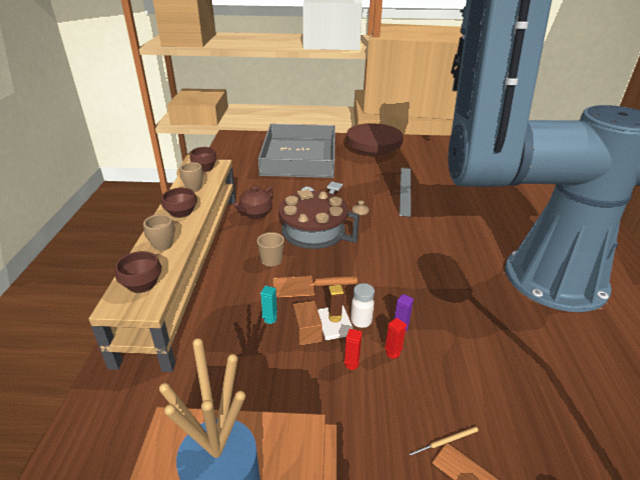

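View pics/wrist0.png

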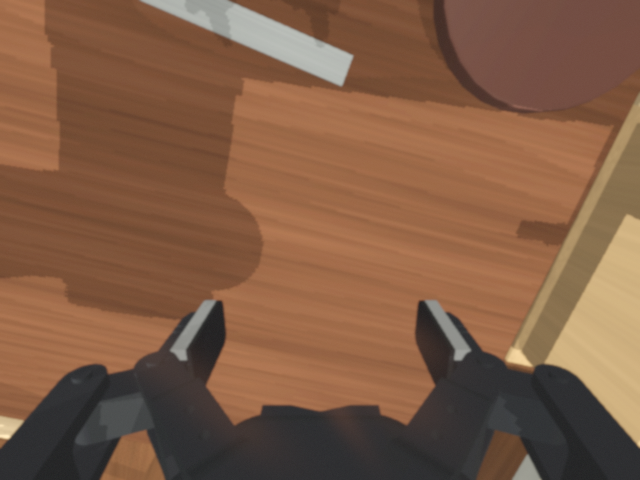

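The top view shows the wheel at about (413,232), the pointer at (391,286), the lever pad at (486,262) and the square slab at (444,217), about 5 notches short of the pointer.

Candidates for the stamp:
- yellow/brass-topped piece on the white tile, at (232,261)
- turquoise piece at (237,193)
- red pieces at (175,279) and (190,322)
- purple piece at (225,335)

By the description it is the brass-and-dark-wood one on the tile. I'll check it in a crop.

```bash
cat > h.py <<'E'
import numpy as np, cv2
from bench import ctrl, eyes
from scipy.spatial.transform import Rotation as R
def model(n,obs=None):
    m=eyes.camera_model(n)
    f=240/np.tan(np.radians(m["vertical_fov"]/2))
    if n=="wrist":
        T=np.eye(4);q=obs["eef_rot"];T[:3,:3]=R.from_quat([q[1],q[2],q[3],q[0]]).as_matrix();T[:3,3]=obs["eef_pos"]
        P=T@m["tool_from_camera"]
    else:P=m["pose"]
    return f,m["cx"],m["cy"],P
def cast(M,uv,z):
    f,cx,cy,P=M
    d=P[:3,:3]@np.array([(uv[0]-cx)/f,-(uv[1]-cy)/f,-1]);o=P[:3,3]
    return o+d*(z-o[2])/d[2]
def proj(M,p):
    f,cx,cy,P=M
    c=P[:3,:3].T@(np.asarray(p)-P[:3,3]);return np.array([cx+f*c[0]/-c[2],cy-f*c[1]/-c[2]])
E
python3 - <<'E'
from h import *
im=cv2.imread("pics/top0.png")
a=cv2.resize(im[165:325,160:320],None,fx=3.7,fy=3.7,interpolation=cv2.INTER_CUBIC)
cv2.imwrite("pics/cropA.png",a)
b=cv2.resize(im[170:320,350:510],None,fx=4,fy=4,interpolation=cv2.INTER_CUBIC)
cv2.imwrite("pics/cropB.png",b)
s=cv2.imread("pics/side0.png")
cv2.imwrite("pics/cropC.png",cv2.resize(s[170:370,240:440],None,fx=3,fy=3,interpolation=cv2.INTER_CUBIC))
M=model("top")
for n,uv,z in [("axis",(413,232),.072),("slab",(444,217),.082),("pointer",(391,282),.08),("pad",(486,262),.065),("stamptop",(232,261),.09),("tile",(235,265),.01),("lid",(465,303),.03),("weight",(489,223),.042)]:
    print(n,cast(M,uv,z).round(4))
E
```

```text
axis [ 0.566  -0.1661  0.072 ]
slab [ 0.5927 -0.2214  0.082 ]
pointer [ 0.473  -0.1247  0.08  ]
pad [ 0.513  -0.2996  0.065 ]
stamptop [0.5064 0.1627 0.09  ]
tile [0.5073 0.1714 0.01  ]
lid [ 0.4393 -0.2674  0.03  ]
weight [ 0.5897 -0.3132  0.042 ]
```

View pics/cropA.png

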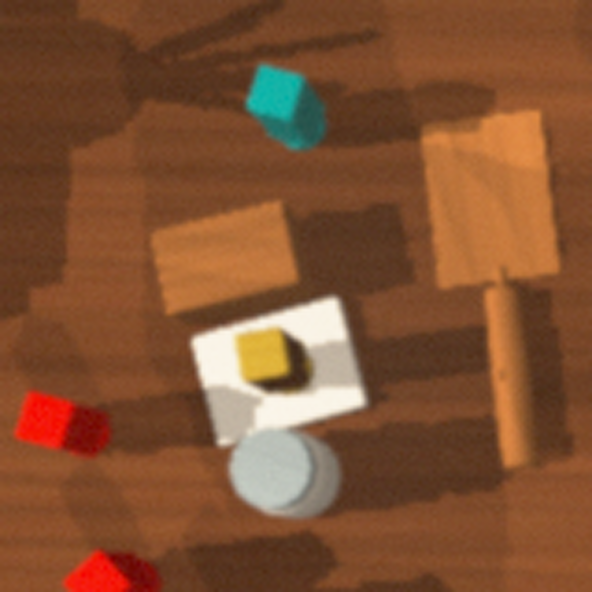

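View pics/cropB.png

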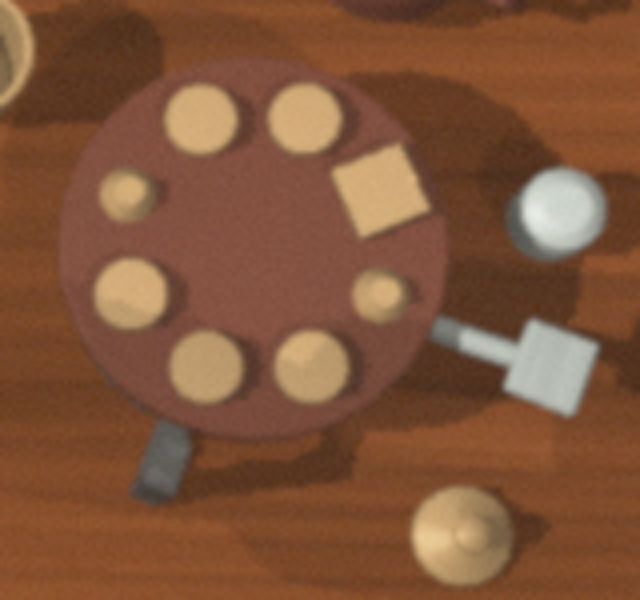

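View pics/cropC.png

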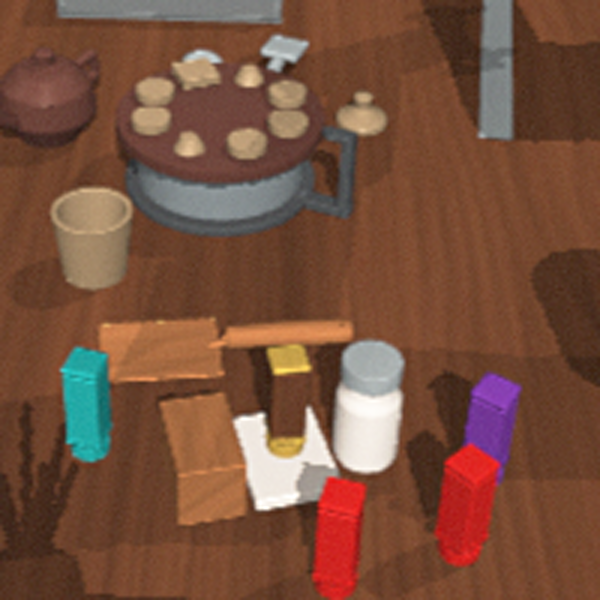

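Run:
```python
from h import *
o=ctrl.get_obs();q=o["eef_rot"];print(R.from_quat([q[1],q[2],q[3],q[0]]).as_matrix().round(3))
im=cv2.imread("pics/top0.png");M=model("top")
hsv=cv2.cvtColor(im,cv2.COLOR_BGR2HSV)
for p in [(413,232),(400,240),(380,190),(444,217),(487,262),(480,235),(392,288)]: print(p,hsv[p[1],p[0]])
# pad: grey low sat
mask=((hsv[...,1]<60)&(hsv[...,2]>90)).astype(np.uint8)
roi=np.zeros_like(mask);roi[244:280,470:505]=1
k=cv2.findContours(mask*roi,cv2.RETR_EXTERNAL,cv2.CHAIN_APPROX_NONE)[0];c=max(k,key=cv2.contourArea);r=cv2.minAreaRect(c);print("pad",r)
print(cast(M,r[0],.065))
# wheel top: dark red
cl=((hsv[...,0]>=10)&(hsv[...,2]>150)).astype(np.uint8)
roi=np.zeros_like(cl);cv2.circle(roi,(413,232),50,1,-1)
n,l,st,ce=cv2.connectedComponentsWithStats(cl*roi)
pts=[]
for i in range(1,n):
    if st[i,4]>60:
        w=cast(M,ce[i],.081);pts.append(w);print(st[i,4],ce[i].round(1),w.round(4))
P=np.array(pts);A=np.c_[2*P[:,:2],np.ones(len(P))];s=np.linalg.lstsq(A,(P[:,:2]**2).sum(1),rcond=None)[0]
print("axis",s[:2],"r",np.sqrt(s[2]+s[0]**2+s[1]**2)); print((np.degrees(np.arctan2(P[:,1]-s[1],P[:,0]-s[0]))%360).round(1))
# tile, stamp
t=((hsv[...,1]<50)&(hsv[...,2]>120)).astype(np.uint8);roi=np.zeros_like(t);roi[240:288,205:262]=1
k=cv2.findContours(t*roi,cv2.RETR_EXTERNAL,cv2.CHAIN_APPROX_NONE)[0];c=max(k,key=cv2.contourArea);print("tile",cv2.minAreaRect(c))
y=((hsv[...,0]>18)&(hsv[...,0]<32)&(hsv[...,1]>120)&(hsv[...,2]>140)).astype(np.uint8)*roi
k=cv2.findContours(y,cv2.RETR_EXTERNAL,cv2.CHAIN_APPROX_NONE)[0];c=max(k,key=cv2.contourArea);r=cv2.minAreaRect(c);print("stamp",r,cast(M,r[0],.09))
```

```text
[[-0.     0.969  0.246]
 [ 0.001  0.246 -0.969]
 [-1.     0.    -0.001]]
(413, 232) [  7 132 133]
(400, 240) [  8 135 134]
(380, 190) [ 12 155  89]
(444, 217) [ 17 109 212]
(487, 262) [ 48  14 188]
(480, 235) [ 13 172  98]
(392, 288) [30 14 94]
pad ((482.7861022949219, 259.4562072753906), (29.22089385986328, 20.102825164794922), 21.037511825561523)
[ 0.5175989  -0.29387787  0.065     ]
255 [399.6 199.4] [ 0.625  -0.1409  0.081 ]
252 [425.6 199.2] [ 0.6259 -0.1884  0.081 ]
360 [444.4 217.1] [ 0.5927 -0.2222  0.081 ]
112 [380.  218.3] [ 0.5894 -0.1049  0.081 ]
253 [382.1 242.9] [ 0.5439 -0.1088  0.081 ]
120 [443.6 243.4] [ 0.5441 -0.2199  0.081 ]
246 [400.8 261.3] [ 0.5106 -0.1424  0.081 ]
249 [427.1 261.1] [ 0.5116 -0.1898  0.081 ]
axis [ 0.56870592 -0.16440566] r 0.06187451890733049
[ 22.7 337.2 292.6  70.9 114.  246.1 159.2 204. ]
tile ((236.15000915527344, 269.5500183105469), (39.906131744384766, 40.87089920043945), 74.74488067626953)
stamp ((230.59458923339844, 260.5675964355469), (12.494322776794434, 12.494322776794434), 80.53767395019531) [0.50713069 0.1652399  0.09      ]
```

Call:
{"method": "step_arm", "body": {
  "xyz": [
    [37,26,0],
    [74,52,0],
    [111,78,0],
    [148,104,0],
    [186,129,0],
    [223,155,0],
    [260,180,0],
    [297,206,0],
    [334,232,0],
    [371,257,0]
  ],
  "spin": [0,0,0,0,0,0,0,0,0,0],
  "fingers": [0,0,0,0,0,0,0,0,0,0]
}}

```text
time_s: 1.15
eef_pos: [0.5139, -0.2988, 0.209]
eef_rot: [0.558, 0.434, 0.558, -0.434]
wrist_force: [0.3, -0.3, 0.4]
opening: 0.0
```

Call:
{"method": "step_arm", "body": {
  "xyz": [
    [0,0,-20],
    [0,0,-40],
    [0,0,-60],
    [0,0,-70]
  ],
  "spin": [0,0,0,0],
  "fingers": [0,0,0,0]
}}

```text
time_s: 1.55
eef_pos: [0.5116, -0.2991, 0.1368]
eef_rot: [0.557, 0.434, 0.56, -0.434]
wrist_force: [0.6, 0.0, 0.5]
opening: 0.003
```

Run:
```python
from h import *
o=ctrl.get_obs();im=eyes.camera("wrist");cv2.imwrite("pics/w1.png",im[:,:,::-1]);M=model("wrist",o)
print(o["eef_pos"],o["wrist_force"],o["opening"])
print("tip proj",proj(M,o["eef_pos"]-[0,0,.011]),"pad pred",proj(M,[.5127,-.3003,.065]))
```

```text
[ 0.51163721 -0.2991436   0.13677352] [0.56589034 0.04765012 0.51808775] 0.0033068628406350956
tip proj [321.05709624 274.98007658] pad pred [323.00445914 240.86729831]
```

View pics/w1.png

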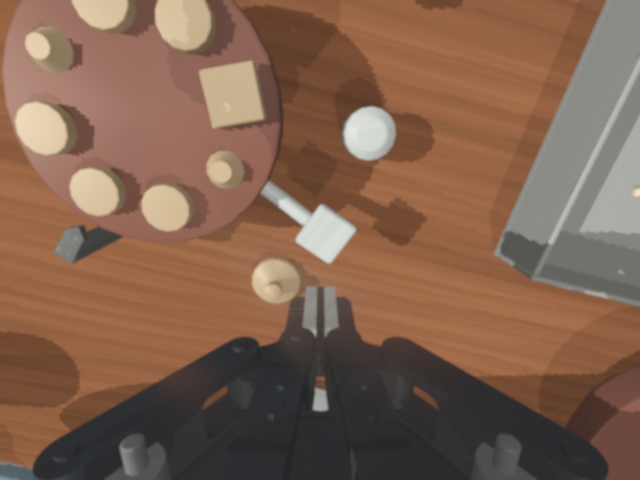

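Wrist view: the lever pad is at (326,234), the pot lid at (275,280), the weight at (370,133), the slab at (232,95) and the pointer tip at (70,243). The closed fingertips are at (320,290).

Run:
```python
from h import *
o=ctrl.get_obs();M=model("wrist",o);im=cv2.imread("pics/w1.png");hsv=cv2.cvtColor(im,cv2.COLOR_BGR2HSV)
print(cast(M,(326,234),.065))
cl=((hsv[...,0]>=12)&(hsv[...,2]>150)&(hsv[...,1]<140)).astype(np.uint8)
cl[:, 285:]=0;cl[235:]=0
n,l,st,ce=cv2.connectedComponentsWithStats(cl)
for i in range(1,n):
    if st[i,4]>400: print(st[i],ce[i].round(1),cast(M,ce[i],.081).round(4))
print("lid",cast(M,(273,289),.034),"wt",cast(M,(370,133),.042), "pointer tip",cast(M,(70,243),.08))
```

```text
[ 0.518268   -0.30081468  0.065     ]
[  71    0   58   31 1315] [101.1  12.2] [ 0.6207 -0.1402  0.081 ]
[ 154    0   57   51 2409] [182.7  22.4] [ 0.627  -0.1865  0.081 ]
[ 24  26  38  48 869] [39.9 46.8] [ 0.5937 -0.1056  0.081 ]
[ 198   60   66   69 3307] [231.   93.5] [ 0.5963 -0.2199  0.081 ]
[  14  101   54   55 2244] [ 40.7 128. ] [ 0.5466 -0.1056  0.081 ]
[206 150  28  39 779] [219.3 168.3] [ 0.5495 -0.2199  0.081 ]
[  69  167   50   50 1899] [ 93.6 191.6] [ 0.5133 -0.1399  0.081 ]
[  0 180  73  32 631] [ 32.5 195.2] [ 0.5005 -0.0997  0.081 ]
[ 141  184   49   48 1818] [164.7 207.6] [ 0.5141 -0.1876  0.081 ]
lid [ 0.44708045 -0.27042763  0.034     ] wt [ 0.59621657 -0.31490659  0.042     ] pointer tip [ 0.47110129 -0.12428373  0.08      ]
```

Call:
{"method": "step_arm", "body": {
  "xyz": [
    [2,0,-25],
    [2,0,-50],
    [2,0,-60],
    [2,0,-66],
    [2,0,-72],
    [2,0,-78],
    [2,0,-84],
    [2,0,-89],
    [2,0,-92],
    [2,0,-93]
  ],
  "spin": [0,0,0,0,0,0,0,0,0,0],
  "fingers": [0,0,0,0,0,0,0,0,0,0]
}}

```text
time_s: 2.6
eef_pos: [0.5145, -0.3002, 0.0459]
eef_rot: [0.558, 0.434, 0.558, -0.434]
wrist_force: [-0.3, 0.1, -0.3]
opening: -0.003
```

Run:
```python
from h import *
o=ctrl.get_obs();print(o["eef_pos"],o["wrist_force"])
im=eyes.camera("side");cv2.imwrite("pics/s1.png",cv2.resize(im[150:280,240:400,::-1],None,fx=4,fy=4))
im=eyes.camera("wrist");cv2.imwrite("pics/w2.png",im[:,:,::-1])
```

```text
[ 0.51447627 -0.30018548  0.04585071] [-0.27544679  0.09869608 -0.32354946]
```

View pics/w2.png

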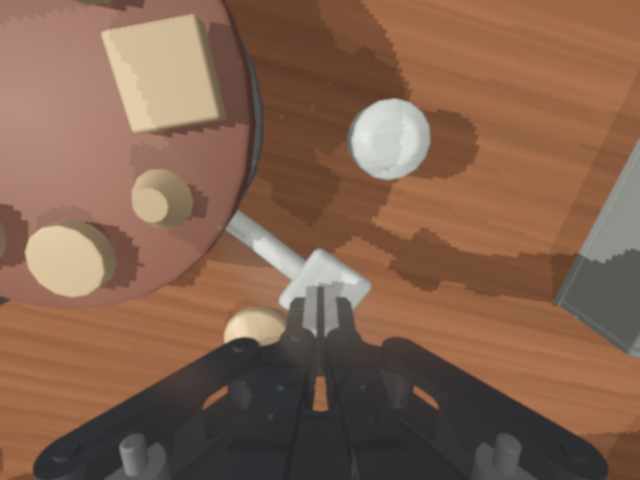

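View pics/s1.png

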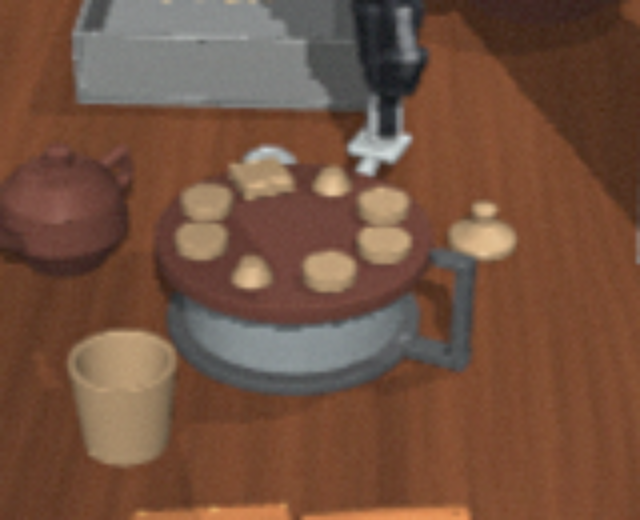

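Run:
```python
from h import *
o=ctrl.get_obs();M=model("wrist",o);print(o["time_s"])
for d in [-.02,-.01,0,.011,.02]:
    print(d,proj(M,o["eef_pos"]-[0,0,d]).round(1))
for z in (.031,.065): print(z,cast(M,(325,290),z),cast(M,(325,250),z), cast(M,(280,295),z),cast(M,(371,288),z))
```

```text
2.7
-0.02 [321.1 300.9]
-0.01 [321.  291.6]
0 [321.  283.2]
0.011 [321. 275.]
0.02 [321.  268.9]
0.031 [ 0.50374483 -0.30552531  0.031     ] [ 0.5287814  -0.29905938  0.031     ] [ 0.49369055 -0.27971009  0.031     ] [ 0.51192003 -0.33223302  0.031     ]
0.065 [ 0.52027734 -0.30081218  0.065     ] [ 0.54062274 -0.29555779  0.065     ] [ 0.51210696 -0.27983403  0.065     ] [ 0.52692073 -0.32251559  0.065     ]
```

Call:
{"method": "step_arm", "body": {
  "xyz": [
    [0,0,-4],
    [0,0,-8],
    [0,0,-8]
  ],
  "spin": [0,0,0],
  "fingers": [0,0,0]
}}

```text
time_s: 3.0
eef_pos: [0.515, -0.3015, 0.0388]
eef_rot: [0.559, 0.434, 0.557, -0.434]
wrist_force: [-1.3, -2.0, 4.4]
opening: -0.002
```

Run:
```python
from h import *
o=ctrl.get_obs();print(o["eef_pos"],o["wrist_force"])
im=eyes.camera("wrist");cv2.imwrite("pics/w3.png",im[:,:,::-1])
```

```text
[ 0.51502054 -0.30145811  0.03881282] [-1.28354605 -2.04005911  4.36593666]
```

View pics/w3.png

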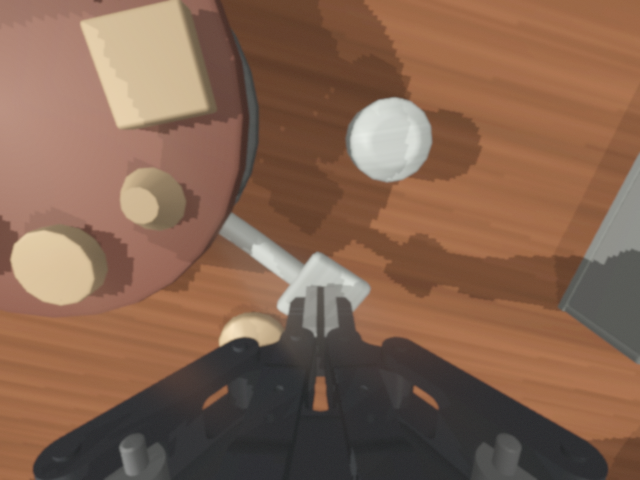

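Call:
{"method": "step_arm", "body": {
  "xyz": [
    [0,0,-4],
    [0,0,-8],
    [0,0,-8]
  ],
  "spin": [0,0,0],
  "fingers": [0,0,0]
}}

```text
time_s: 3.35
eef_pos: [0.5147, -0.3026, 0.0314]
eef_rot: [0.559, 0.433, 0.557, -0.435]
wrist_force: [-5.4, -5.2, 6.8]
opening: 0.002
```

Run:
```python
from h import *
o=ctrl.get_obs();print(o["eef_pos"],o["wrist_force"])
im=eyes.camera("wrist");cv2.imwrite("pics/w4.png",im[:,:,::-1])
```

```text
[ 0.51465301 -0.30259663  0.03136436] [-5.38915971 -5.19397854  6.79919334]
```

View pics/w4.png

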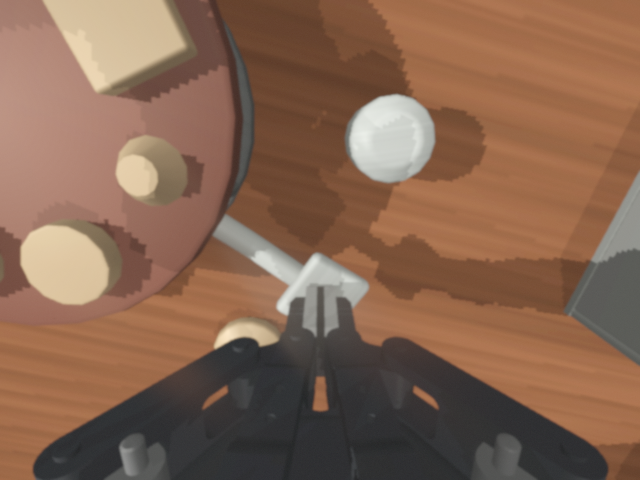

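The wheel has started to turn, so the press works. I'll keep pushing down.

Call:
{"method": "step_arm", "body": {
  "xyz": [
    [0,0,-4],
    [0,0,-8],
    [0,0,-10]
  ],
  "spin": [0,0,0],
  "fingers": [0,0,0]
}}

```text
time_s: 3.7
eef_pos: [0.5146, -0.303, 0.0217]
eef_rot: [0.559, 0.433, 0.557, -0.435]
wrist_force: [-6.0, -6.5, 9.5]
opening: -0.001
```

Run:
```python
from h import *
o=ctrl.get_obs();print(o["eef_pos"],o["wrist_force"])
im=eyes.camera("wrist");cv2.imwrite("pics/w5.png",im[:,:,::-1])
```

```text
[ 0.51464724 -0.30303671  0.02165525] [-6.02904494 -6.48538815  9.51556614]
```

View pics/w5.png

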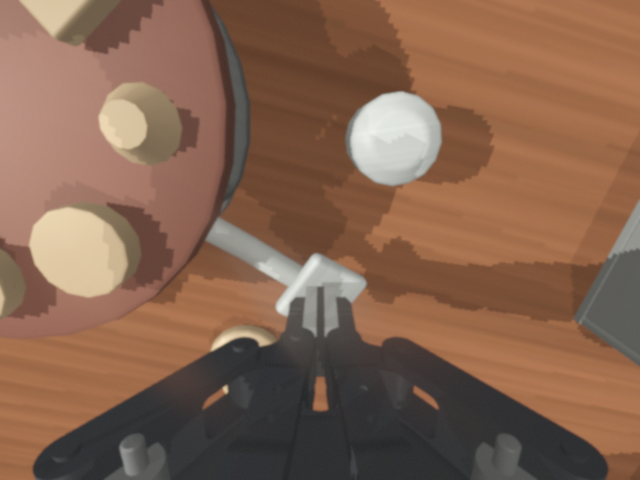

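Run:
```python
from h import *
o=ctrl.get_obs();M=model("wrist",o)
for z in (.02,.031,.04,.05,.065):
    a,b,c=[cast(M,p,z) for p in((276,308),(366,285),(318,254))]
    print(z,np.linalg.norm(a-b)*1e3,np.linalg.norm(a-c)*1e3,np.linalg.norm(b-c)*1e3,(a+b)/2)
im=eyes.camera("side");cv2.imwrite("pics/s2.png",cv2.resize(im[150:280,240:400,::-1],None,fx=4,fy=4))
im=cv2.imread("pics/w5.png")[230:370,240:400];cv2.imwrite("pics/w5c.png",cv2.resize(im,None,fx=4,fy=4,interpolation=cv2.INTER_CUBIC))
```

```text
0.02 52.90518516985274 40.83386688165368 32.58247268285314 [ 0.50580559 -0.3048341   0.02      ]
0.031 49.43317162630777 38.15405887430533 30.444179695618427 [ 0.51145424 -0.30335871  0.031     ]
0.04 46.59243327249824 35.96148868647503 28.69466725151724 [ 0.51607586 -0.30215157  0.04      ]
0.05 43.43605732382095 33.52529958888562 26.75076453584931 [ 0.521211   -0.30081031  0.05      ]
0.065 38.701493400805006 29.871015942501586 23.83491046234742 [ 0.5289137  -0.29879842  0.065     ]
```

View pics/s2.png

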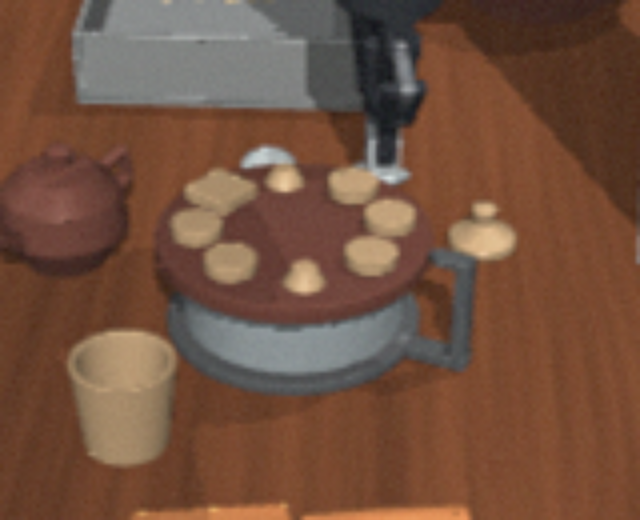

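View pics/w5c.png

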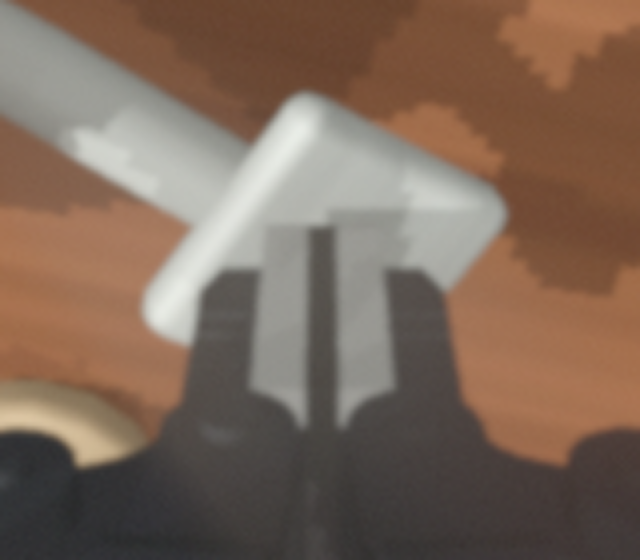

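Call:
{"method": "step_arm", "body": {
  "xyz": [
    [0,0,-3],
    [0,0,-6],
    [0,0,-6]
  ],
  "spin": [0,0,0],
  "fingers": [0,0,0]
}}

```text
time_s: 4.1
eef_pos: [0.5147, -0.3024, 0.015]
eef_rot: [0.559, 0.433, 0.557, -0.435]
wrist_force: [-3.0, -5.4, 3.9]
opening: 0.001
```

Run:
```python
from h import *
o=ctrl.get_obs();print(o["eef_pos"],o["wrist_force"])
im=eyes.camera("side");cv2.imwrite("pics/s3.png",cv2.resize(im[150:280,240:400,::-1],None,fx=4,fy=4))
```

```text
[ 0.51474093 -0.30242828  0.01495454] [-3.02922803 -5.36056073  3.87043331]
```

View pics/s3.png

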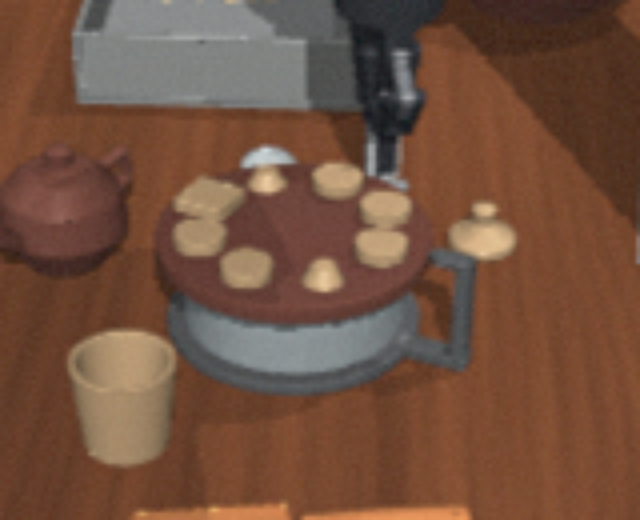

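Call:
{"method": "step_arm", "body": {
  "xyz": [
    [0,0,-3],
    [0,0,-5],
    [0,0,-5]
  ],
  "spin": [0,0,0],
  "fingers": [0,0,0]
}}

```text
time_s: 4.45
eef_pos: [0.5152, -0.3029, 0.0133]
eef_rot: [0.559, 0.433, 0.557, -0.435]
wrist_force: [-12.0, 0.8, 28.9]
opening: 0.003
```

Run:
```python
from h import *
o=ctrl.get_obs();print(o["eef_pos"],o["wrist_force"],o["torque"])
im=eyes.camera("wrist");cv2.imwrite("pics/w6.png",im[:,:,::-1])
```

```text
[ 0.51519913 -0.30285499  0.01332204] [-12.03138224   0.76510774  28.87056268] [0.30372091 1.88665084 0.02404783]
```

View pics/w6.png

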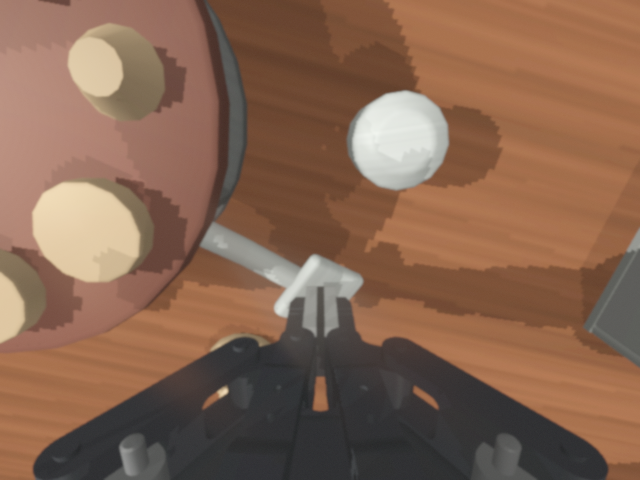

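Call:
{"method": "step_arm", "body": {
  "xyz": [
    [0,0,15],
    [0,0,40],
    [0,0,60],
    [0,0,60],
    [0,0,60]
  ],
  "spin": [0,0,0,0,0],
  "fingers": [0,0,0,0,0]
}}

```text
time_s: 5.0
eef_pos: [0.5147, -0.3002, 0.069]
eef_rot: [0.558, 0.434, 0.558, -0.434]
wrist_force: [-0.0, 0.0, 0.0]
opening: -0.001
```

Run:
```python
from h import *
o=ctrl.get_obs();print(o["eef_pos"],o["wrist_force"],o["torque"])
im=eyes.camera("wrist");cv2.imwrite("pics/w7.png",im[:,:,::-1])
im=eyes.camera("side");cv2.imwrite("pics/s4.png",cv2.resize(im[150:280,240:400,::-1],None,fx=4,fy=4))
M=model("wrist",o);print(proj(M,[.515,-.3005,.065]))
```

```text
[ 0.51465984 -0.30018953  0.06904789] [-0.00578825  0.0364613   0.04256796] [-0.02092475  0.02003552 -0.04835834]
[321.68935157 279.69541116]
```

View pics/w7.png

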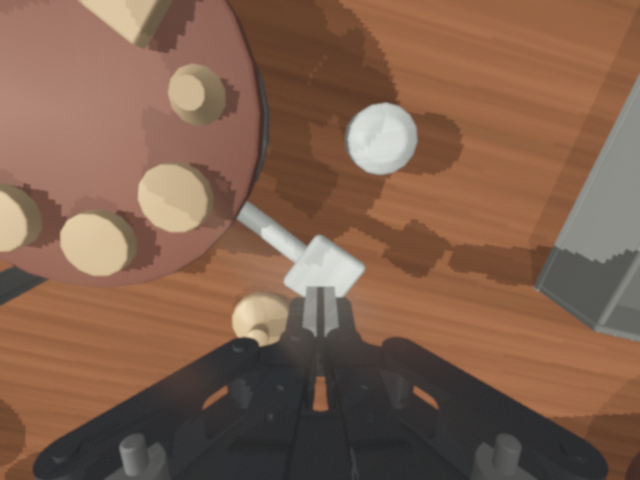

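View pics/s4.png

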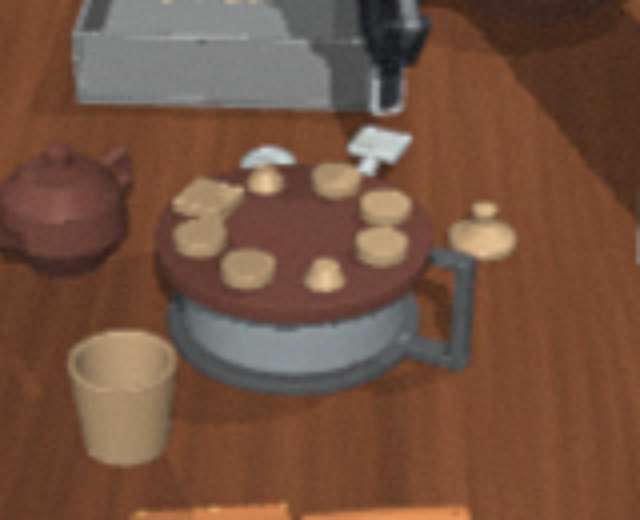

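Run:
```python
from h import *
M=model("side")
for z in (.04,.058,.069,.08,.09): print(z,proj(M,[.5147,-.3002,z]))
print(proj(M,[.515,-.3005,.065]))
```

```text
0.04 [335.01306358 192.19070945]
0.058 [335.22857201 186.59657583]
0.069 [335.36201091 183.13278981]
0.08 [335.49679345 179.63412591]
0.09 [335.62050616 176.42281111]
[335.2075361  184.34227035]
```

Call:
{"method": "step_arm", "body": {
  "xyz": [
    [0,0,-20],
    [0,0,-28],
    [0,0,-36],
    [0,0,-42],
    [0,0,-48],
    [0,0,-53],
    [0,0,-57],
    [0,0,-59],
    [0,0,-60],
    [0,0,-60]
  ],
  "spin": [0,0,0,0,0,0,0,0,0,0],
  "fingers": [0,0,0,0,0,0,0,0,0,0]
}}

```text
time_s: 6.1
eef_pos: [0.5153, -0.3036, 0.0131]
eef_rot: [0.56, 0.433, 0.557, -0.435]
wrist_force: [-9.5, -2.1, 25.5]
opening: -0.002
```

Call:
{"method": "step_arm", "body": {
  "xyz": [
    [0,0,15],
    [0,0,40],
    [0,0,60],
    [0,0,60],
    [0,0,60]
  ],
  "spin": [0,0,0,0,0],
  "fingers": [0,0,0,0,0]
}}

```text
time_s: 6.6
eef_pos: [0.5143, -0.2998, 0.0685]
eef_rot: [0.558, 0.434, 0.559, -0.434]
wrist_force: [-0.2, 0.8, -0.4]
opening: 0.003
```

Run:
```python
from h import *
im=eyes.camera("side");cv2.imwrite("pics/s5.png",cv2.resize(im[150:280,240:400,::-1],None,fx=4,fy=4))
```

```text
(no output)
```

View pics/s5.png

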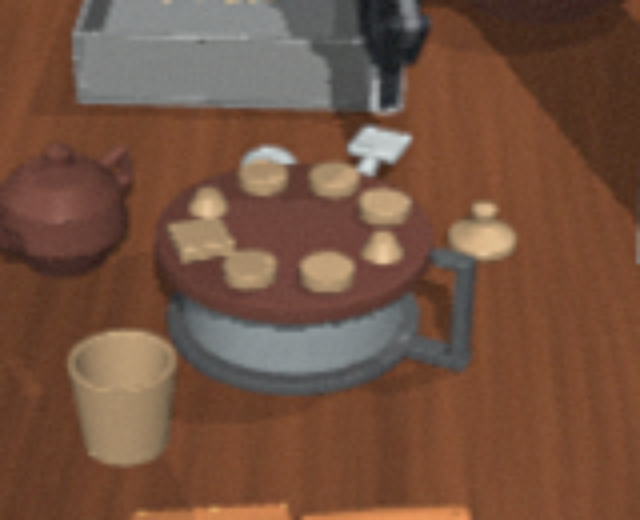

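Two notches are done and the slab is at (201,240) in the crop. Three remain: (250,270), (327,272), then (383,245) next to the pointer.

Call:
{"method": "step_arm", "body": {
  "xyz": [
    [0,0,-20],
    [0,0,-28],
    [0,0,-36],
    [0,0,-42],
    [0,0,-48],
    [0,0,-53],
    [0,0,-57],
    [0,0,-59],
    [0,0,-60],
    [0,0,-60]
  ],
  "spin": [0,0,0,0,0,0,0,0,0,0],
  "fingers": [0,0,0,0,0,0,0,0,0,0]
}}

```text
time_s: 7.65
eef_pos: [0.5152, -0.3036, 0.013]
eef_rot: [0.56, 0.433, 0.557, -0.435]
wrist_force: [-9.7, -2.7, 26.0]
opening: 0.001
```

Call:
{"method": "step_arm", "body": {
  "xyz": [
    [0,0,15],
    [0,0,40],
    [0,0,60],
    [0,0,60],
    [0,0,60]
  ],
  "spin": [0,0,0,0,0],
  "fingers": [0,0,0,0,0]
}}

```text
time_s: 8.15
eef_pos: [0.5142, -0.2998, 0.0683]
eef_rot: [0.558, 0.434, 0.559, -0.434]
wrist_force: [-0.4, 1.0, 0.2]
opening: -0.001
```

Call:
{"method": "step_arm", "body": {
  "xyz": [
    [0,0,-20],
    [0,0,-28],
    [0,0,-36],
    [0,0,-42],
    [0,0,-48],
    [0,0,-53],
    [0,0,-57],
    [0,0,-59],
    [0,0,-60],
    [0,0,-60]
  ],
  "spin": [0,0,0,0,0,0,0,0,0,0],
  "fingers": [0,0,0,0,0,0,0,0,0,0]
}}

```text
time_s: 9.15
eef_pos: [0.5152, -0.3037, 0.0129]
eef_rot: [0.56, 0.433, 0.557, -0.435]
wrist_force: [-11.4, -1.9, 29.4]
opening: -0.0
```

Call:
{"method": "step_arm", "body": {
  "xyz": [
    [0,0,15],
    [0,0,40],
    [0,0,60],
    [0,0,60],
    [0,0,60]
  ],
  "spin": [0,0,0,0,0],
  "fingers": [0,0,0,0,0]
}}

```text
time_s: 9.65
eef_pos: [0.5141, -0.2997, 0.0681]
eef_rot: [0.558, 0.434, 0.559, -0.434]
wrist_force: [-0.4, 0.5, -0.4]
opening: -0.002
```

Run:
```python
from h import *
im=eyes.camera("side");cv2.imwrite("pics/s6.png",cv2.resize(im[150:280,240:400,::-1],None,fx=4,fy=4))
im=eyes.camera("top");cv2.imwrite("pics/t6.png",cv2.resize(im[170:320,350:510,::-1],None,fx=4,fy=4))
```

```text
(no output)
```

View pics/s6.png

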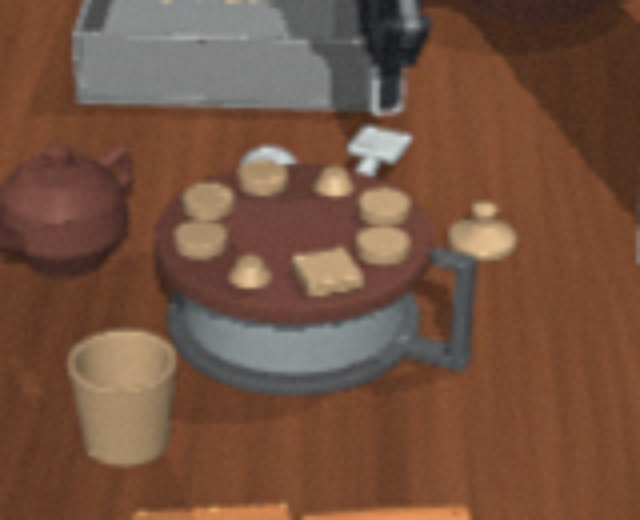

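View pics/t6.png

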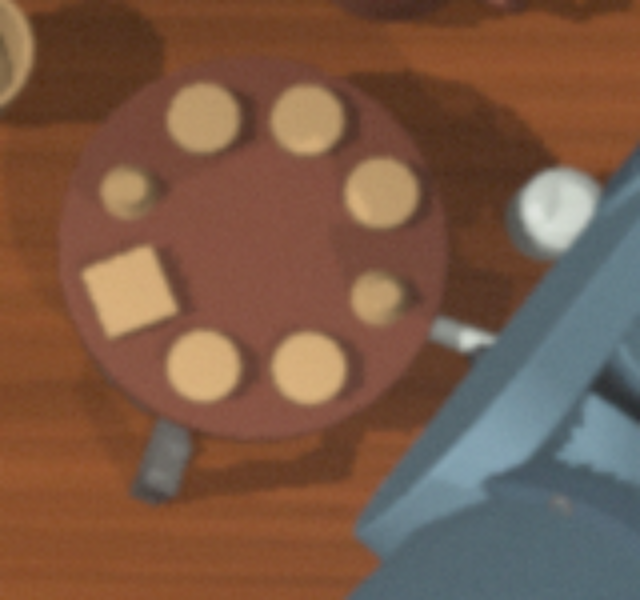

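One click remains: the slab is at (130,292), one station before the pointer at (165,460).

Call:
{"method": "step_arm", "body": {
  "xyz": [
    [0,0,-20],
    [0,0,-28],
    [0,0,-36],
    [0,0,-42],
    [0,0,-48],
    [0,0,-53],
    [0,0,-57],
    [0,0,-59],
    [0,0,-60],
    [0,0,-60]
  ],
  "spin": [0,0,0,0,0,0,0,0,0,0],
  "fingers": [0,0,0,0,0,0,0,0,0,0]
}}

```text
time_s: 10.75
eef_pos: [0.5154, -0.3037, 0.013]
eef_rot: [0.56, 0.433, 0.557, -0.435]
wrist_force: [-9.9, -1.9, 27.5]
opening: 0.001
```

Call:
{"method": "step_arm", "body": {
  "xyz": [
    [0,0,15],
    [0,0,40],
    [0,0,60],
    [0,0,100],
    [0,0,150]
  ],
  "spin": [0,0,0,0,0],
  "fingers": [0,0,0,0,0]
}}

```text
time_s: 11.25
eef_pos: [0.5126, -0.2984, 0.1571]
eef_rot: [0.556, 0.434, 0.561, -0.434]
wrist_force: [-0.5, -0.8, -0.2]
opening: -0.001
```

Run:
```python
from h import *
o=ctrl.get_obs();print(o["eef_pos"])
im=eyes.camera("top");cv2.imwrite("pics/t7.png",im[:,:,::-1]);cv2.imwrite("pics/t7c.png",cv2.resize(im[170:320,350:510,::-1],None,fx=4,fy=4))
im=im[:,:,::-1].copy();M=model("top")
hsv=cv2.cvtColor(im,cv2.COLOR_BGR2HSV)
cl=((hsv[...,0]>=10)&(hsv[...,2]>150)).astype(np.uint8)
roi=np.zeros_like(cl);cv2.circle(roi,(413,232),47,1,-1)
n,l,st,ce=cv2.connectedComponentsWithStats(cl*roi)
pts=[]
for i in range(1,n):
    if st[i,4]>60:
        w=cast(M,ce[i],.081);
        if st[i,4]>160:pts.append(w)
        print(st[i,4],ce[i].round(1),w.round(4))
P=np.array(pts);A=np.c_[2*P[:,:2],np.ones(len(P))];s=np.linalg.lstsq(A,(P[:,:2]**2).sum(1),rcond=None)[0]
print("axis",s[:2],"r",np.sqrt(s[2]+s[0]**2+s[1]**2)); print((np.degrees(np.arctan2(P[:,1]-s[1],P[:,0]-s[0]))%360).round(1))
```

```text
[ 0.51257181 -0.29836706  0.15708034]
252 [400.4 199. ] [ 0.6257 -0.1423  0.081 ]
231 [426.1 199.4] [ 0.6254 -0.1893  0.081 ]
252 [382.  216.6] [ 0.5925 -0.1085  0.081 ]
105 [442.7 218.8] [ 0.5896 -0.2191  0.081 ]
267 [445.1 243.6] [ 0.5438 -0.2227  0.081 ]
114 [380.1 243.1] [ 0.5434 -0.1051  0.081 ]
364 [400.2 261.3] [ 0.5106 -0.1413  0.081 ]
265 [426.5 261.7] [ 0.5104 -0.1888  0.081 ]
axis [ 0.567984   -0.16547264] r 0.062141557712440475
[ 21.9 337.5  66.7 247.1 157.2 202. ]
```

View pics/t7c.png

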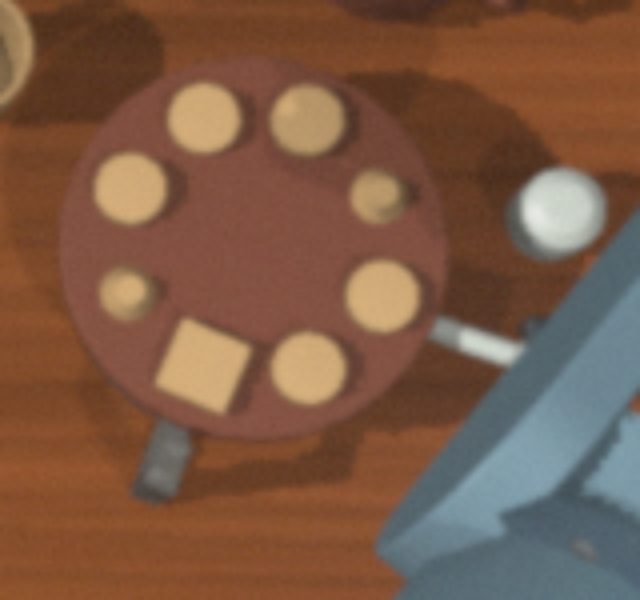

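Call:
{"method": "step_arm", "body": {
  "xyz": [
    [0,10,40],
    [0,40,80],
    [0,85,100],
    [0,130,110],
    [0,175,110],
    [0,220,110],
    [0,265,110],
    [0,310,110],
    [0,355,110],
    [0,400,110]
  ],
  "spin": [0,0,0,0,0,0,0,0,0,0],
  "fingers": [0,0,0,0,0,0,65,65,65,65]
}}

```text
time_s: 12.3
eef_pos: [0.5138, 0.1017, 0.2682]
eef_rot: [0.558, 0.434, 0.559, -0.434]
wrist_force: [0.8, -0.3, 0.0]
opening: 0.647
```

Call:
{"method": "step_arm", "body": {
  "xyz": [
    [-3,30,-20],
    [-6,62,-40],
    [-6,62,-60],
    [-6,62,-60]
  ],
  "spin": [0,0,0,0],
  "fingers": [65,65,65,65]
}}

```text
time_s: 12.7
eef_pos: [0.5056, 0.1625, 0.2051]
eef_rot: [0.557, 0.432, 0.561, -0.435]
wrist_force: [-0.3, -0.4, -0.4]
opening: 0.651
```

Run:
```python
from h import *
o=ctrl.get_obs();im=eyes.camera("wrist");cv2.imwrite("pics/w8.png",im[:,:,::-1]);M=model("wrist",o)
print(o["eef_pos"],o["eef_rot"],o["opening"])
im=eyes.camera("top");cv2.imwrite("pics/t8.png",im[:,:,::-1])
im=eyes.camera("side");cv2.imwrite("pics/s8.png",im[:,:,::-1])
print(proj(M,[.5071,.1652,.09]))
```

```text
[0.50561148 0.16252538 0.20509825] [ 0.55659838  0.43161461  0.56067749 -0.43537091] 0.6505198684485919
[318.49781757 223.1319669 ]
```

View pics/w8.png

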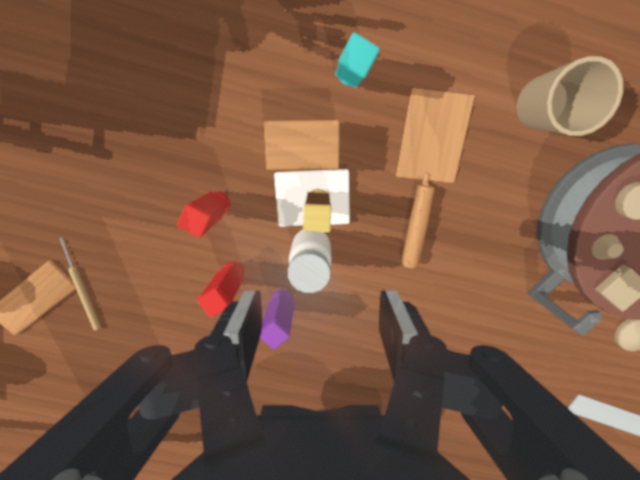

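View pics/s8.png

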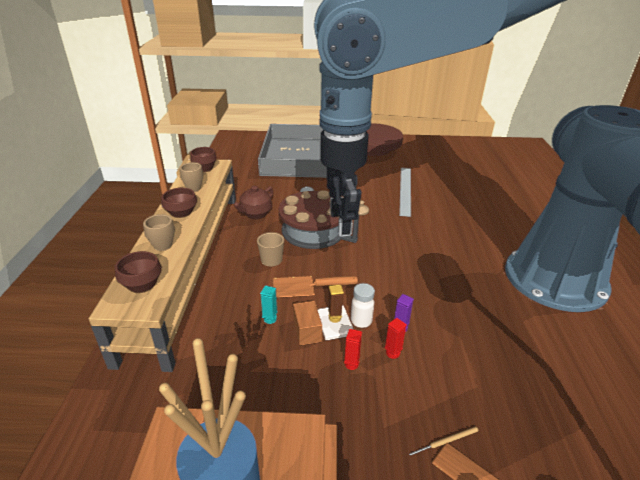

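The stamp's brass top is at (317,217) on the white tile, with the jar at (310,265) and the block at (302,146) along the tile's x. The purple, red and turquoise look-alikes stand apart from it.

Run:
```python
from h import *
o=ctrl.get_obs();M=model("wrist",o);im=cv2.imread("pics/w8.png");hsv=cv2.cvtColor(im,cv2.COLOR_BGR2HSV)
y=((hsv[...,0]>18)&(hsv[...,0]<34)&(hsv[...,1]>110)&(hsv[...,2]>120)).astype(np.uint8)
roi=np.zeros_like(y);roi[180:245,290:345]=1;y*=roi
k=cv2.findContours(y,cv2.RETR_EXTERNAL,cv2.CHAIN_APPROX_NONE)[0];c=max(k,key=cv2.contourArea);r=cv2.minAreaRect(c);print(r)
b=cv2.boxPoints(r);w=np.array([cast(M,p,.09) for p in b]);print(w.round(4));print("c",w.mean(0))
for i in range(4):
    d=w[(i+1)%4]-w[i];print(np.linalg.norm(d),np.degrees(np.arctan2(d[1],d[0])))
# tile corners by white mask: free corners
t=((hsv[...,1]<45)&(hsv[...,2]>100)).astype(np.uint8);roi[:]=0;roi[160:232,265:360]=1
k=cv2.findContours(t*roi,cv2.RETR_EXTERNAL,cv2.CHAIN_APPROX_NONE)[0];c=max(k,key=cv2.contourArea)
h=cv2.approxPolyDP(cv2.convexHull(c),3,True).reshape(-1,2)
for p in h: print(p,cast(M,p,.01).round(4))
q=o["eef_rot"];z=R.from_quat([q[1],q[2],q[3],q[0]]).as_matrix()[:,2];print("jaw",np.degrees(np.arctan2(z[1],z[0])))
cv2.imwrite("pics/w8c.png",cv2.resize(im[150:310,230:390],None,fx=4,fy=4,interpolation=cv2.INTER_CUBIC))
# jar top
print("jar top",cast(M,(309,270),.085),"block",cast(M,(302,140),.048))
```

```text
((316.0, 218.0), (28.0, 28.0), 90.0)
[[0.5235 0.1821 0.09  ]
 [0.5295 0.1582 0.09  ]
 [0.5046 0.1516 0.09  ]
 [0.4984 0.1762 0.09  ]]
c [0.51402843 0.16701528 0.09      ]
0.024640430238609387 -75.80670286827176
0.02573491919303168 -165.29137353228256
0.02531340611626762 104.20053674483272
0.025740863517075396 13.210496906344552
[348 171] [0.5539 0.142  0.01  ]
[347 223] [0.497  0.1272 0.01  ]
[279 225] [0.4755 0.2023 0.01  ]
[276 172] [0.5336 0.218  0.01  ]
jaw -75.78180706574159
jar top [0.46162286 0.16094536 0.085     ] block [0.57454785 0.19634974 0.048     ]
```

View pics/w8c.png

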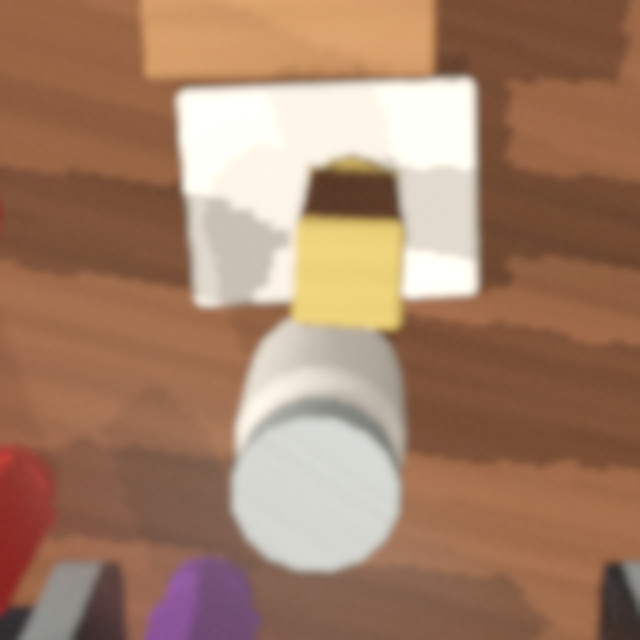

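Run:
```python
from h import *
o=ctrl.get_obs();M=model("side")
for z in (.18,.194,.205,.22,.24,.3): print(z,proj(M,[.5056,.1625,z]))
print(proj(M,[.507,.165,.09]),proj(M,[.514,.167,.09]))
im=cv2.imread("pics/s8.png");cv2.imwrite("pics/s8c.png",cv2.resize(im[130:350,240:420],None,fx=2.7,fy=2.7,interpolation=cv2.INTER_CUBIC))
im=cv2.imread("pics/t8.png");cv2.imwrite("pics/t8c.png",cv2.resize(im[120:340,130:350],None,fx=2.7,fy=2.7,interpolation=cv2.INTER_CUBIC))
```

```text
0.18 [340.20601434 249.55945466]
0.194 [340.51706931 243.37583484]
0.205 [340.76579704 238.43124963]
0.22 [341.11128401 231.56313842]
0.24 [341.58364247 222.17288434]
0.3 [343.08680128 192.29082576]
[337.61880481 287.4266275 ] [334.01113315 287.97757585]
```

View pics/s8c.png

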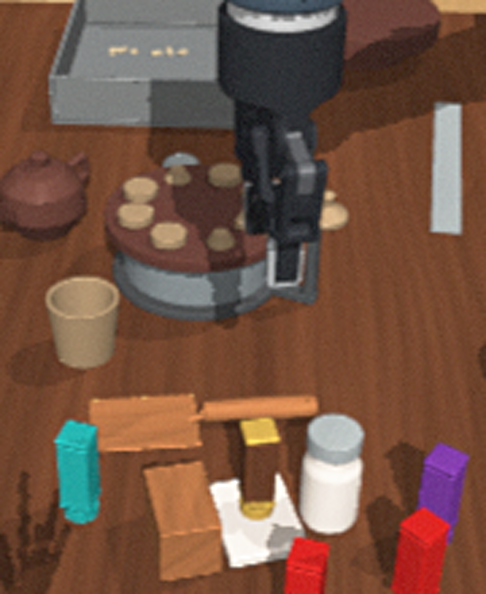

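View pics/t8c.png

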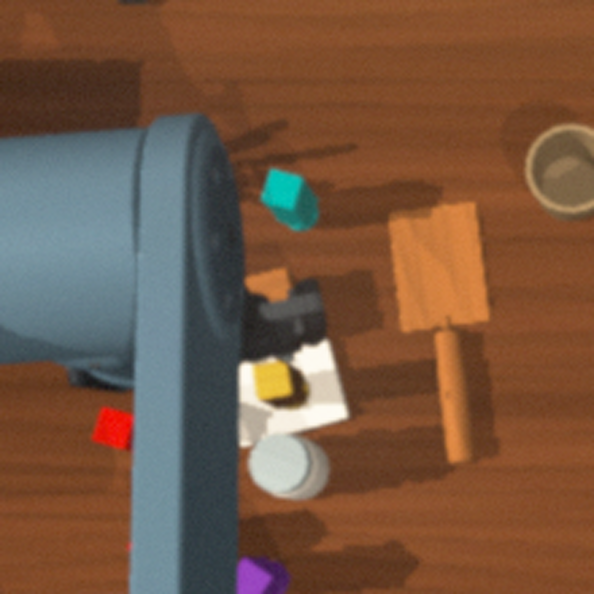

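Call:
{"method": "step_arm", "body": {
  "xyz": [
    [2,2,-40],
    [5,3,-80],
    [5,3,-110],
    [5,3,-115],
    [5,3,-115]
  ],
  "spin": [0,0,0,0,0],
  "fingers": [65,65,65,65,65]
}}

```text
time_s: 13.35
eef_pos: [0.514, 0.1641, 0.0947]
eef_rot: [0.558, 0.434, 0.558, -0.434]
wrist_force: [0.2, -0.5, 0.4]
opening: 0.651
```

Run:
```python
from h import *
o=ctrl.get_obs();im=eyes.camera("wrist");cv2.imwrite("pics/w9.png",im[:,:,::-1]);M=model("wrist",o)
print(o["eef_pos"],o["eef_rot"],o["opening"])
im=eyes.camera("side");cv2.imwrite("pics/s9c.png",cv2.resize(im[180:360,240:420,::-1],None,fx=3.3,fy=3.3))
```

```text
[0.51398674 0.16411884 0.09465322] [ 0.55782776  0.43432741  0.55803808 -0.43448981] 0.651490189081255
```

View pics/w9.png

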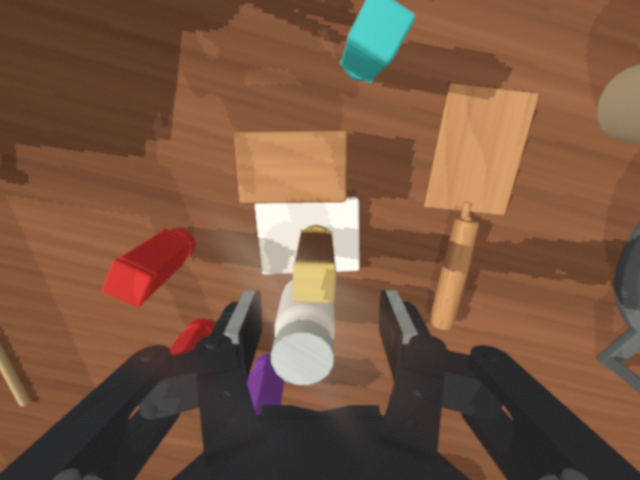

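View pics/s9c.png

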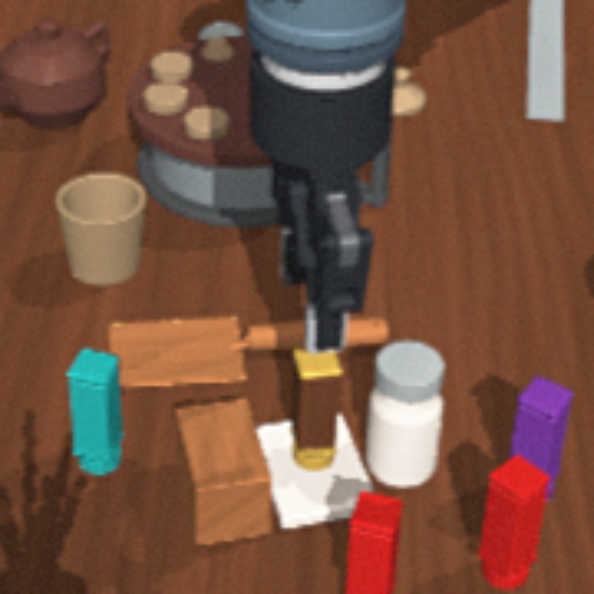

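Run:
```python
from h import *
o=ctrl.get_obs();M=model("wrist",o);print(o["eef_pos"])
for p in((296,264),(335,262),(334,301),(294,300)): print(cast(M,p,.09).round(4))
print(cast(M,(315,281.5),.09))
```

```text
[0.51552105 0.16449811 0.09656263]
[0.5206 0.1803 0.09  ]
[0.5272 0.1593 0.09  ]
[0.5033 0.1535 0.09  ]
[0.4982 0.1764 0.09  ]
[0.5127167  0.16733683 0.09      ]
```

Call:
{"method": "step_arm", "body": {
  "xyz": [
    [-5,2,-20],
    [-5,2,-40],
    [-5,2,-55],
    [-5,2,-65],
    [-5,2,-69],
    [-5,2,-69]
  ],
  "spin": [0,0,0,0,0,0],
  "fingers": [65,65,65,65,65,65]
}}

```text
time_s: 14.05
eef_pos: [0.5092, 0.1667, 0.0259]
eef_rot: [0.558, 0.434, 0.558, -0.434]
wrist_force: [-0.5, 0.4, 0.4]
opening: 0.652
```

Run:
```python
from h import *
o=ctrl.get_obs();im=eyes.camera("wrist");cv2.imwrite("pics/w10.png",im[:,:,::-1]);M=model("wrist",o)
print(o["eef_pos"],o["wrist_force"],o["opening"])
im=eyes.camera("side");cv2.imwrite("pics/s10c.png",cv2.resize(im[180:360,240:420,::-1],None,fx=3.3,fy=3.3))
```

```text
[0.50924701 0.16673433 0.02586509] [-0.48277856  0.42060686  0.39750617] 0.6516214129350699
```

View pics/w10.png

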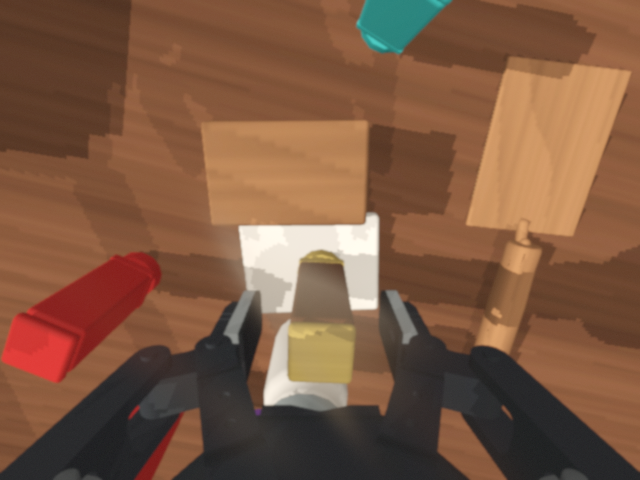

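View pics/s10c.png

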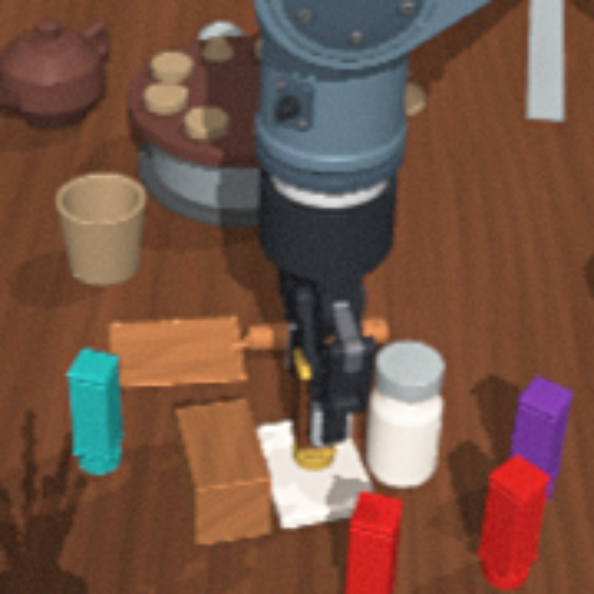

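Call:
{"method": "step_arm", "body": {
  "xyz": [
    [2,0,2],
    [2,0,2],
    [2,0,2],
    [2,0,2],
    [2,0,2],
    [2,0,2],
    [2,0,2]
  ],
  "spin": [0,0,0,0,0,0,0],
  "fingers": [65,45,35,10,10,10,10]
}}

```text
time_s: 14.85
eef_pos: [0.5108, 0.1667, 0.0274]
eef_rot: [0.558, 0.434, 0.558, -0.434]
wrist_force: [0.3, 0.5, 2.4]
opening: 0.273
```

Run:
```python
from h import *
o=ctrl.get_obs();im=eyes.camera("wrist");cv2.imwrite("pics/w11.png",im[:,:,::-1]);M=model("wrist",o)
print(o["eef_pos"],o["wrist_force"],o["opening"],o["eef_rot"])
im=eyes.camera("side");cv2.imwrite("pics/s11c.png",cv2.resize(im[180:360,240:420,::-1],None,fx=3.3,fy=3.3))
```

```text
[0.51082147 0.16673449 0.02738426] [0.27467585 0.46414382 2.40171038] 0.27291143800918427 [ 0.55829448  0.43421902  0.55806294 -0.43396644]
```

View pics/w11.png

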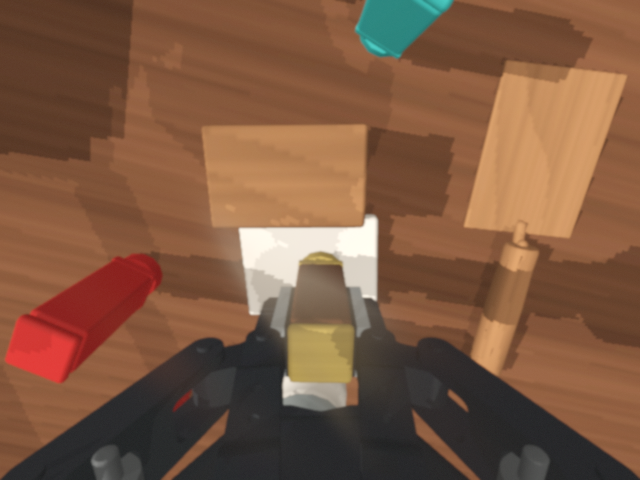

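View pics/s11c.png

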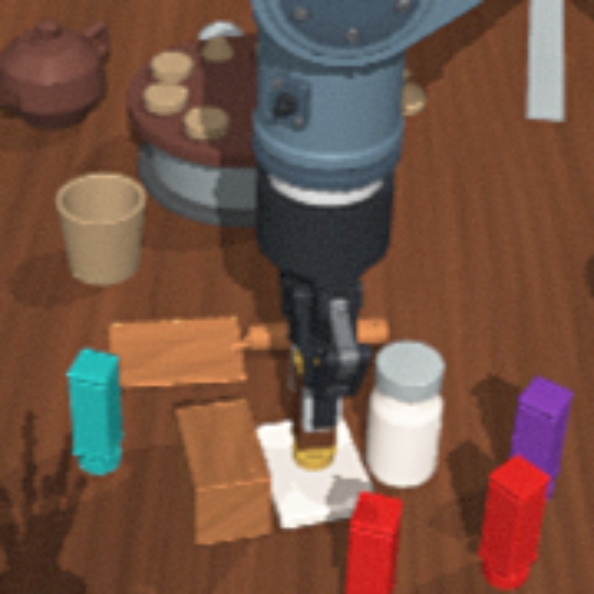

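Call:
{"method": "step_arm", "body": {
  "xyz": [
    [0,0,10],
    [0,0,40],
    [0,0,80],
    [0,0,120],
    [0,0,140],
    [0,0,140]
  ],
  "spin": [0,0,0,0,0,0],
  "fingers": [10,10,10,10,10,10]
}}

```text
time_s: 15.55
eef_pos: [0.5128, 0.167, 0.171]
eef_rot: [0.56, 0.436, 0.556, -0.432]
wrist_force: [1.4, -0.3, -2.7]
opening: 0.277
```

Call:
{"method": "step_arm", "body": {
  "xyz": [
    [0,-20,0],
    [0,-55,0],
    [0,-95,0],
    [0,-135,0],
    [0,-175,0],
    [1,-215,0],
    [2,-255,0],
    [3,-285,0],
    [3,-307,0],
    [3,-307,0]
  ],
  "spin": [0,0,0,0,0,0,0,0,0,0],
  "fingers": [10,10,10,10,10,10,10,10,10,10]
}}

```text
time_s: 16.55
eef_pos: [0.5123, -0.1425, 0.1651]
eef_rot: [0.556, 0.435, 0.558, -0.436]
wrist_force: [0.3, 0.6, -2.1]
opening: 0.27
```

Run:
```python
from h import *
o=ctrl.get_obs();im=eyes.camera("wrist");cv2.imwrite("pics/w12.png",im[:,:,::-1]);M=model("wrist",o)
print(o["eef_pos"],o["wrist_force"],o["opening"],o["eef_rot"])
im=eyes.camera("side");cv2.imwrite("pics/s12.png",im[:,:,::-1]);cv2.imwrite("pics/s12c.png",cv2.resize(im[120:270,250:400,::-1],None,fx=4,fy=4))
im=eyes.camera("top");cv2.imwrite("pics/t12.png",im[:,:,::-1])
```

```text
[ 0.51225491 -0.14252726  0.16505404] [ 0.28094977  0.58567977 -2.09538924] 0.26998114684856467 [ 0.55639531  0.43461079  0.55843773 -0.43552845]
```

View pics/w12.png

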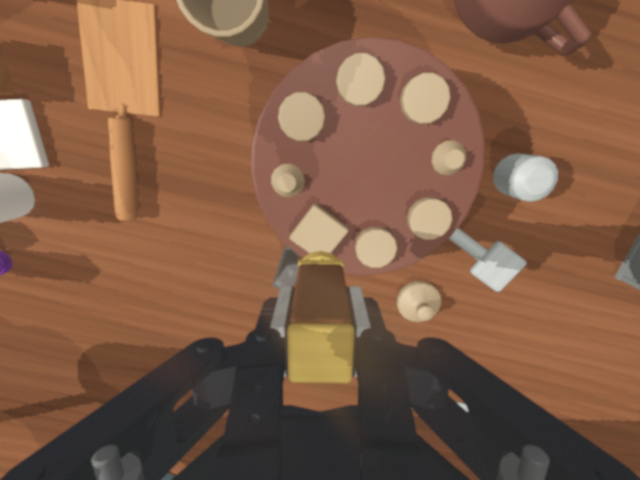

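View pics/s12c.png

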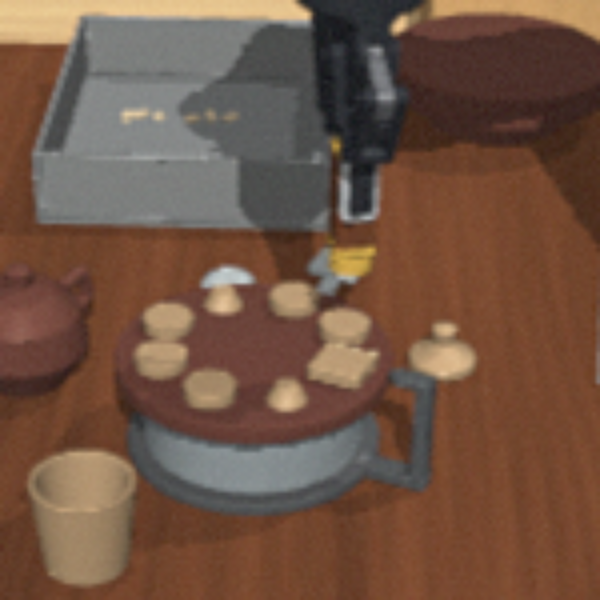

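View pics/t12.png

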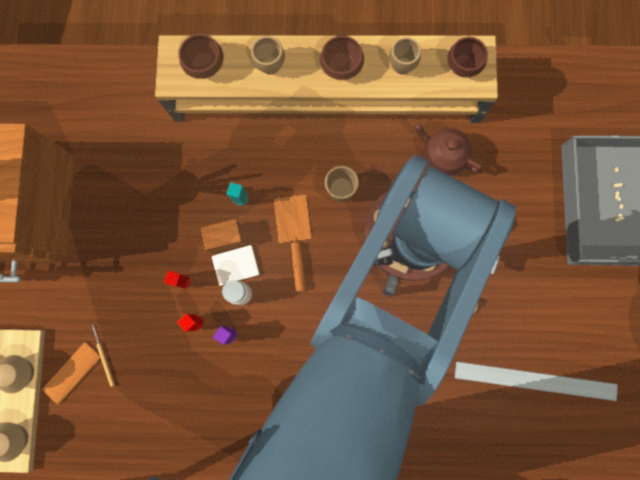

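Call:
{"method": "step_arm", "body": {
  "xyz": [
    [0,0,-20],
    [0,0,-40],
    [0,0,-54],
    [0,0,-54],
    [0,0,-54]
  ],
  "spin": [0,0,0,0,0],
  "fingers": [10,10,10,10,10]
}}

```text
time_s: 17.2
eef_pos: [0.5136, -0.1397, 0.1132]
eef_rot: [0.558, 0.434, 0.559, -0.434]
wrist_force: [-0.1, -0.4, -2.0]
opening: 0.272
```

Run:
```python
from h import *
o=ctrl.get_obs();im=eyes.camera("wrist");cv2.imwrite("pics/w13.png",im[:,:,::-1]);M=model("wrist",o)
cv2.imwrite("pics/w13c.png",cv2.resize(im[150:350,220:420,::-1],None,fx=3,fy=3))
print(o["eef_pos"],o["wrist_force"],o["opening"],o["eef_rot"])
im=eyes.camera("side");cv2.imwrite("pics/s13.png",im[:,:,::-1]);cv2.imwrite("pics/s13c.png",cv2.resize(im[160:250,290:380,::-1],None,fx=6,fy=6))
```

```text
[ 0.51362643 -0.13966862  0.11318034] [-0.13882121 -0.39119639 -1.99000736] 0.27189080106843866 [ 0.55814392  0.43386034  0.55856652 -0.43387097]
```

View pics/w13c.png

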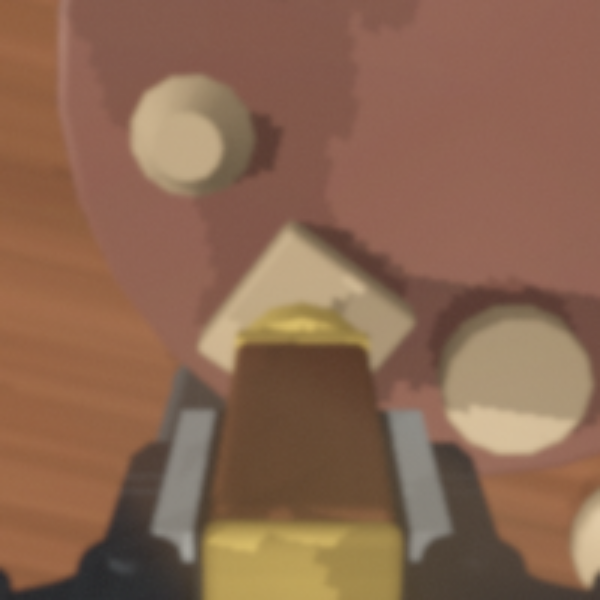

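View pics/s13c.png

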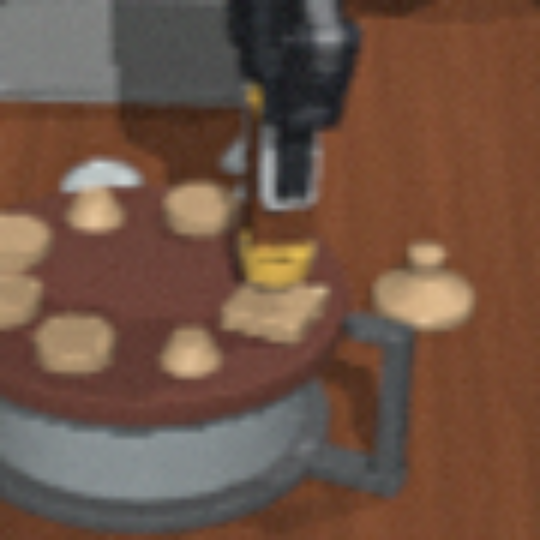

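Run:
```python
from h import *
o=ctrl.get_obs();M=model("wrist",o)
q=o["eef_rot"];Rm=R.from_quat([q[1],q[2],q[3],q[0]]).as_matrix()
print(o["eef_pos"])
L,T,Rr=[cast(M,p,.082) for p in((286,266),(317.3,224.3),(358,256.7))]
print("slab",(L+Rr)/2,np.linalg.norm(L-T),np.linalg.norm(T-Rr))
e=cast(M,(321.5,251.7),o["eef_pos"][2]-.0174);print("foot edge",e,"centre",e-.0135*Rm[:,1])
for c in((287,248),(299,262),(343.3-0,263.3)):pass
S=model("side")
# side: slab corners crop -> full ; foot bottom
f=lambda p:(290+p[0]/6,160+p[1]/6)
for n,p,z in [("slabL",(222,313),.082),("slabT",(248,282),.082),("slabR",(328,290),.082),("slabB",(295,328),.082),("footlowest",(279,290),.0958),("footL",(242,268),.0958),("footR",(316,265),.0958)]: print(n,cast(S,f(p),z).round(4))
```

```text
[ 0.5143902  -0.14037115  0.11421392]
slab [ 0.51464023 -0.14093507  0.082     ] 0.034685984730804705 0.03389072127065531
foot edge [ 0.52628923 -0.13768342  0.09681392] centre [ 0.51320638 -0.14101342  0.0967963 ]
slabL [ 0.5343 -0.1238  0.082 ]
slabT [ 0.524  -0.1491  0.082 ]
slabR [ 0.4905 -0.1446  0.082 ]
slabB [ 0.5042 -0.1139  0.082 ]
footlowest [ 0.5113 -0.1207  0.0958]
footL [ 0.5267 -0.1373  0.0958]
footR [ 0.4961 -0.1415  0.0958]
```

Call:
{"method": "step_arm", "body": {
  "xyz": [
    [1.5,0,-6],
    [1.5,0,-11],
    [1.5,0,-14],
    [1.5,0,-16],
    [1.5,0,-18],
    [1.5,0,-19],
    [1.5,0,-19]
  ],
  "spin": [0,0,0,0,0,0,0],
  "fingers": [10,10,10,10,10,10,10]
}}

```text
time_s: 18.0
eef_pos: [0.5151, -0.1403, 0.0947]
eef_rot: [0.558, 0.434, 0.558, -0.434]
wrist_force: [-3.4, 0.7, 6.1]
opening: 0.277
```

Run:
```python
from h import *
im=eyes.camera("wrist");cv2.imwrite("pics/w14c.png",cv2.resize(im[150:350,220:420,::-1],None,fx=3,fy=3))
o=ctrl.get_obs();print(o["eef_pos"],o["wrist_force"],o["opening"])
im=eyes.camera("side");cv2.imwrite("pics/s14c.png",cv2.resize(im[160:250,290:380,::-1],None,fx=6,fy=6))
```

```text
[ 0.51512484 -0.14029513  0.09473746] [-2.54973178  1.23833563  5.43208003] 0.271878863027534
```

View pics/w14c.png

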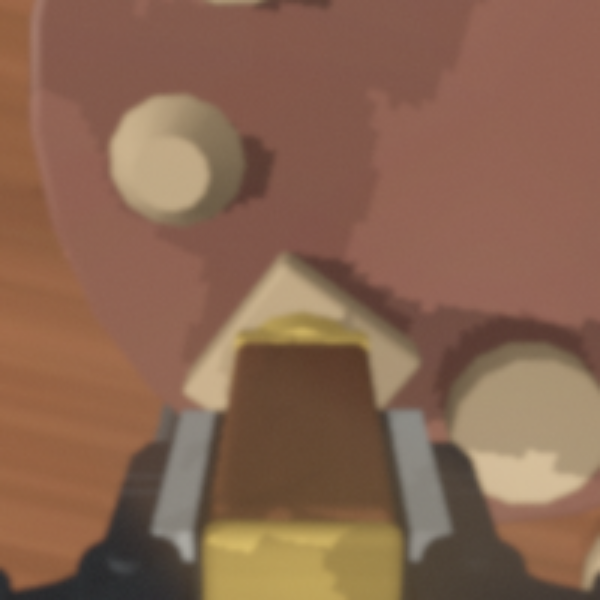

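View pics/s14c.png

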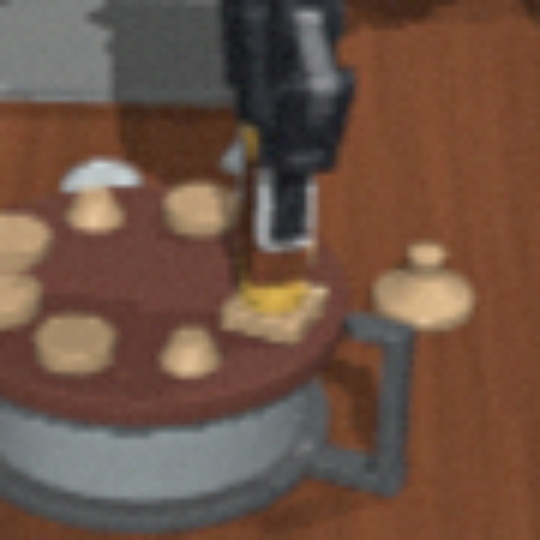

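Call:
{"method": "step_arm", "body": {
  "xyz": [
    [0,0,-1.5],
    [0,0,-3],
    [0,0,-4],
    [0,0,-4],
    [0,0,-4]
  ],
  "spin": [0,0,0,0,0],
  "fingers": [10,10,10,10,10]
}}

```text
time_s: 18.6
eef_pos: [0.5156, -0.1406, 0.0933]
eef_rot: [0.559, 0.434, 0.558, -0.434]
wrist_force: [-9.9, 4.8, 24.2]
opening: 0.271
```

Run:
```python
from h import *
im=eyes.camera("wrist");cv2.imwrite("pics/w15c.png",cv2.resize(im[150:350,220:420,::-1],None,fx=3,fy=3))
o=ctrl.get_obs();print(o["eef_pos"],o["wrist_force"],o["opening"],o["torque"])
```

```text
[ 0.51562828 -0.14060219  0.09330603] [-9.63110365  4.28483417 24.99253885] 0.2707635914964115 [0.84381428 1.9045852  0.00366153]
```

View pics/w15c.png

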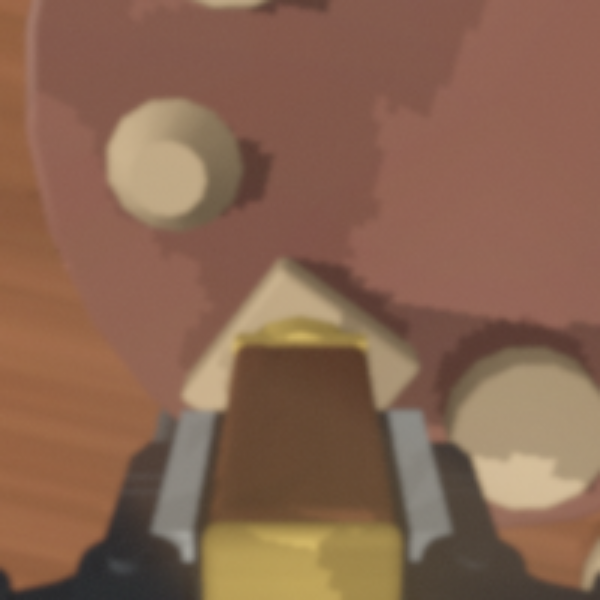

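Call:
{"method": "step_arm", "body": {
  "xyz": [
    [0,0,8],
    [0,0,25],
    [0,0,55],
    [0,0,80],
    [-2,35,80],
    [-4,75,80],
    [-4.5,115,80],
    [-4.5,155,80],
    [-4.5,195,80],
    [-4.5,235,80]
  ],
  "spin": [0,0,0,0,0,0,0,0,0,0],
  "fingers": [10,10,10,10,10,10,10,10,10,10]
}}

```text
time_s: 19.65
eef_pos: [0.5104, 0.0962, 0.17]
eef_rot: [0.558, 0.434, 0.558, -0.434]
wrist_force: [0.5, 0.8, -1.8]
opening: 0.273
```

Call:
{"method": "step_arm", "body": {
  "xyz": [
    [0,35,0],
    [0,60,0],
    [0,72,0],
    [0,72,0],
    [0,72,-40],
    [0,72,-80],
    [0,72,-110],
    [0,72,-120],
    [0,72,-128],
    [0,72,-128]
  ],
  "spin": [0,0,0,0,0,0,0,0,0,0],
  "fingers": [10,10,10,10,10,10,10,10,10,10]
}}

```text
time_s: 20.65
eef_pos: [0.5111, 0.166, 0.0423]
eef_rot: [0.558, 0.434, 0.558, -0.434]
wrist_force: [0.0, -0.2, -1.4]
opening: 0.273
```

Run:
```python
from h import *
o=ctrl.get_obs();im=eyes.camera("wrist");cv2.imwrite("pics/w16.png",im[:,:,::-1])
print(o["eef_pos"],o["wrist_force"],o["opening"],o["eef_rot"])
im=eyes.camera("side");cv2.imwrite("pics/s16c.png",cv2.resize(im[200:360,250:410,::-1],None,fx=3.7,fy=3.7))
```

```text
[0.51106466 0.16602607 0.04234178] [ 0.03868297 -0.15692077 -1.39074003] 0.2732868307126502 [ 0.55806009  0.43432095  0.55792436 -0.43434393]
```

View pics/w16.png

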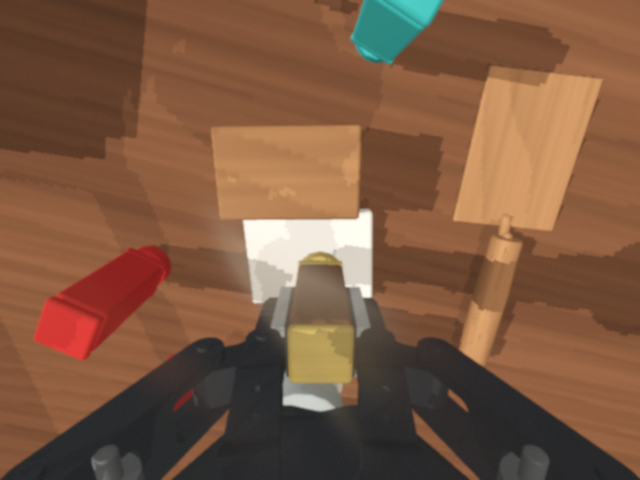

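View pics/s16c.png

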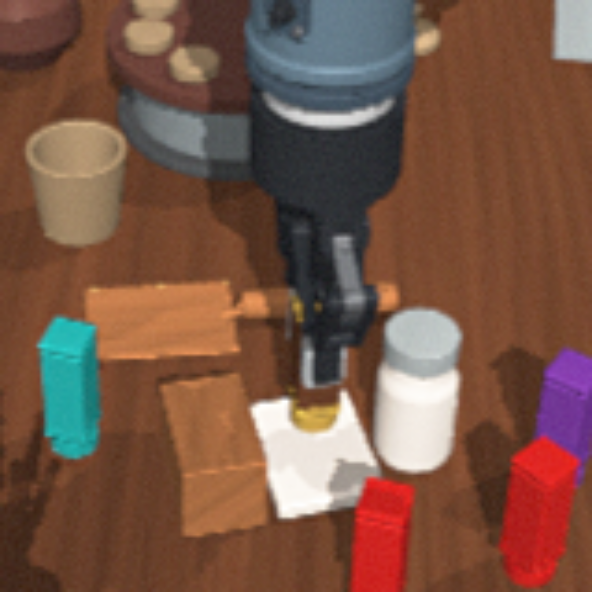

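Call:
{"method": "step_arm", "body": {
  "xyz": [
    [0,0,-6],
    [0,0,-11],
    [0,0,-13],
    [0,0,-14],
    [0,0,-14],
    [0,0,-14]
  ],
  "spin": [0,0,0,0,0,0],
  "fingers": [10,10,10,10,10,10]
}}

```text
time_s: 21.35
eef_pos: [0.5107, 0.1667, 0.0282]
eef_rot: [0.558, 0.434, 0.558, -0.434]
wrist_force: [-0.7, 0.1, -1.7]
opening: 0.273
```

Call:
{"method": "step_arm", "body": {
  "xyz": [
    [0,0,-0.7],
    [0,0,-0.7],
    [0,0,-0.7]
  ],
  "spin": [0,0,0],
  "fingers": [10,10,10]
}}

```text
time_s: 21.65
eef_pos: [0.5108, 0.1667, 0.0277]
eef_rot: [0.558, 0.434, 0.558, -0.434]
wrist_force: [0.2, -0.6, -1.4]
opening: 0.275
```

Call:
{"method": "step_arm", "body": {
  "xyz": [
    [0,0,-0.7],
    [0,0,-0.7],
    [0,0,-0.7]
  ],
  "spin": [0,0,0],
  "fingers": [10,10,10]
}}

```text
time_s: 21.95
eef_pos: [0.5108, 0.1667, 0.0271]
eef_rot: [0.558, 0.434, 0.558, -0.434]
wrist_force: [-1.6, 0.2, 2.9]
opening: 0.275
```

Call:
{"method": "step_arm", "body": {
  "xyz": [
    [0,0,0],
    [0,0,0],
    [0,0,0],
    [0,0,0],
    [0,0,0],
    [0,0,0],
    [0,0,0],
    [0,0,0]
  ],
  "spin": [0,0,0,0,0,0,0,0],
  "fingers": [27,30,33,37,42,50,60,65]
}}

```text
time_s: 22.75
eef_pos: [0.5106, 0.1667, 0.0268]
eef_rot: [0.558, 0.434, 0.558, -0.434]
wrist_force: [0.0, 0.1, 0.3]
opening: 0.65
```

Run:
```python
from h import *
o=ctrl.get_obs();im=eyes.camera("wrist");cv2.imwrite("pics/w17.png",im[:,:,::-1])
print(o["eef_pos"],o["wrist_force"],o["opening"])
im=eyes.camera("side");cv2.imwrite("pics/s17c.png",cv2.resize(im[200:360,250:410,::-1],None,fx=3.7,fy=3.7))
```

```text
[0.5105959  0.16670731 0.02676346] [0.02440469 0.08843394 0.34398755] 0.649897504638655
```

View pics/w17.png

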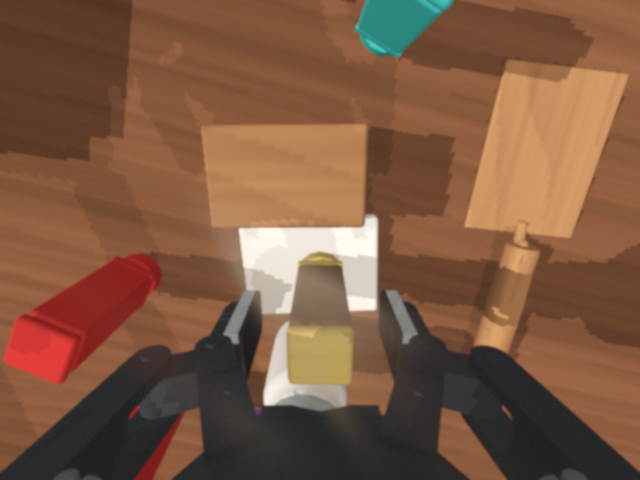

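View pics/s17c.png

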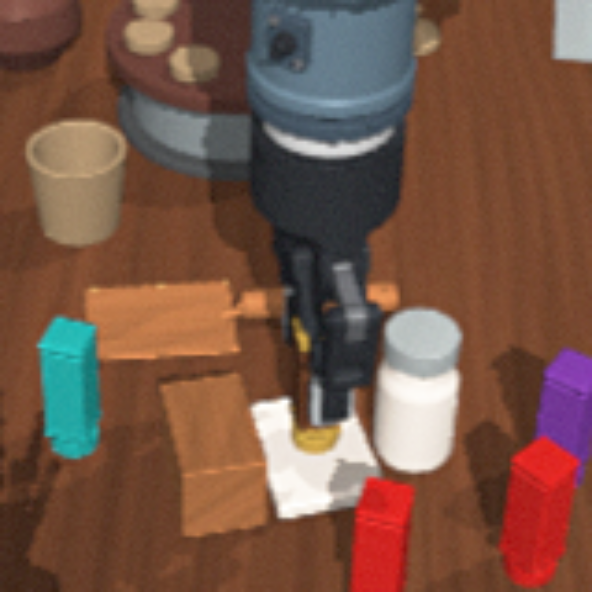

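The stamp stands free between the open fingers at (320,320). I'll raise the arm and move clear.

Call:
{"method": "step_arm", "body": {
  "xyz": [
    [0,0,10],
    [0,0,30],
    [0,0,60],
    [0,0,100],
    [0,0,140],
    [0,0,180],
    [-20,-30,180],
    [-50,-65,180],
    [-80,-100,180],
    [-80,-100,180]
  ],
  "spin": [0,0,0,0,0,0,0,0,0,0],
  "fingers": [65,65,65,65,65,65,65,65,65,65]
}}

```text
time_s: 23.85
eef_pos: [0.4276, 0.0643, 0.207]
eef_rot: [0.557, 0.434, 0.558, -0.436]
wrist_force: [0.4, 0.3, -0.4]
opening: 0.648
```

Run:
```python
from h import *
o=ctrl.get_obs();print(o["eef_pos"],o["wrist_force"])
im=eyes.camera("top");cv2.imwrite("pics/t18.png",im[:,:,::-1])
im=eyes.camera("side");cv2.imwrite("pics/s18.png",im[:,:,::-1])
```

```text
[0.42762731 0.06425463 0.20697987] [ 0.3856133   0.26851118 -0.41931584]
```

View pics/t18.png

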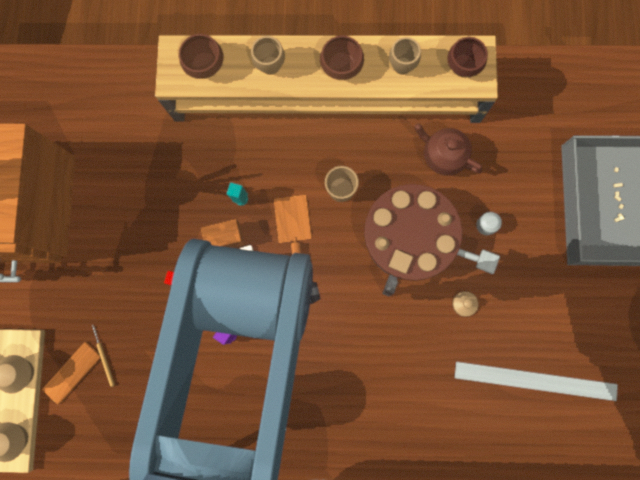

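View pics/s18.png

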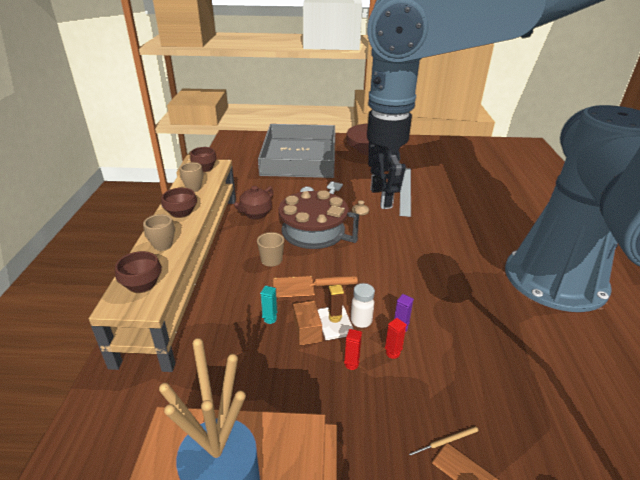

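The stamp stands on its tile at (336,303) in the side view. In the top view the slab is at (401,261) by the pointer, and the lever is up. The lid at (465,304), the weight at (489,223), the jar, block, paddle, cup and teapot are where they started.

```bash
python3 -c "
from bench import hand_in
print(hand_in())"
```

```text
the job is handed in; nothing more can be done
None
```

The job is done and handed in at about 24 s of the 72 s allowed.

- **Wheel:** Five full lever presses, each to its hard stop at 25–29 N and fully released. They brought the slab to the pointer station. After the last click the top camera put the slab at 157.2° about the axis, 62 mm out, and I put the mark at about 157.6°.
- **Stamping:** I pressed the stamp straight down on the slab, centred to within about 1–2 mm by the wrist and side views. The handle stopped moving at 25 N, well over the 8.5 N needed, so I take the stamp as fully in.
- **Putting back:** I stood the stamp back on its tile, touching down at about 3 N, and backed the arm away. The last pictures show the stamp upright at its starting pixel, the slab at the pointer, the lever up and the loose things where they began.

Some checks disagreed:
- **Fingertips:** With the gripper shut, the tips stood about 18 mm behind the TCP, not 11 mm ahead as the text says. I set heights by contact force and the images instead.
- **Camera positions:** The top and wrist views differed by 3–7 mm in x. I averaged them with the side view to reach the stamp, and positioned it over the slab by comparing the two within the same picture.

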